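Set out a small glue-up on supports

TASK

Set out the glue-up on the round plywood board: stand the orange and the blue work support each in the middle of the pad of its own colour, lay the pale pine offcut flat across the two supports, lined up with them and centred between them, and lay the small dark oak offcut flat on the middle of the pine, lengthwise along it. Stand the glue bottle upright in the middle of the green pad, beside the pine. Leave the tape measure and the steel tool cone where they are.

Things in the scene. Friction and masses are not known exactly. Their poses are not given: they have to be found in the camera images.
- support_orange: loose orange work support, a round orange plastic puck with a black rubber foot and a small black rubber spot in the middle of its flat top, 44 mm diameter, 25 mm high, 0.08 kg. Origin: centre of its underside; z up. It stands on the table at the start.
- support_blue: loose blue work support, a round blue plastic puck with a black rubber foot and a small black rubber spot in the middle of its flat top, 44 mm diameter, 25 mm high, 0.08 kg. Origin: centre of its underside; z up. It stands on the table at the start.
- pine: loose pale planed pine offcut, a plain block 58 x 145 x 38 mm (x, y, z), about 0.17 kg. Origin: centre of its underside; x across its 58 mm width, y along its length, z up. It lies flat on the table at the start, its length roughly along world y (within about 0.35 rad).
- oak: loose small dark oak offcut, a plain block 32 x 82 x 22 mm (x, y, z), about 0.045 kg. Origin: centre of its underside; x across its 32 mm width, y along its length, z up. It lies flat on the table at the start, its length roughly along world y (within about 0.35 rad).
- glue_bottle: loose squat round white glue bottle with a blue-striped paper label and a red cap, upright, 78 mm high in all, about 0.16 kg. Origin: centre of its underside; z up. Body 50 mm in diameter, straight up to 55 mm above the underside, shoulder up to 63 mm, cap 22 mm in diameter from there to 78 mm. It can be gripped from above, fingers either side of the body.
- pad_orange: fixed flat round orange anti-slip pad, 70 mm diameter, 2 mm thick, one of three on the round 5 mm plywood board (200 mm diameter, fixed). The three pad centres are 100 mm apart from one another; which colour lies where changes. Origin: centre of the pad's underside (z = 5 mm); its top, on which things stand, is 2 mm higher, 7 mm above the table.
- pad_blue: fixed flat round blue anti-slip pad, 70 mm diameter, 2 mm thick, one of three on the round 5 mm plywood board (200 mm diameter, fixed). The three pad centres are 100 mm apart from one another; which colour lies where changes. Origin: centre of the pad's underside (z = 5 mm); its top, on which things stand, is 2 mm higher, 7 mm above the table.
- pad_green: fixed flat round green anti-slip pad, 70 mm diameter, 2 mm thick, one of three on the round 5 mm plywood board (200 mm diameter, fixed). The three pad centres are 100 mm apart from one another; which colour lies where changes. Origin: centre of the pad's underside (z = 5 mm); its top, on which things stand, is 2 mm higher, 7 mm above the table.
- tape_measure: loose yellow and black tape measure, 72 x 86 x 34 mm, a bystander near the work: not to be moved. Origin: centre of its underside.
- tool_cone: loose grey steel tool holder cone standing on its flange, 49 mm diameter, 63 mm high, a bystander near the work: not to be moved. Origin: centre of its underside.
There are look-alikes about, which are no part of the job. What is meant by the support_blue is not turquoise, and is the smaller of those in its own colour.

How it is judged (in metres and radians):
At the end, for the whole second after the job is handed in: Supports and bottle upright, within 12 mm of their pads' centres; pine level on both supports, each support within 13 mm of its centre line and 35 to 65 mm from its middle, on opposite sides; oak flat on the pine, lengthwise, within 13 mm across and 15 mm along of its middle; all at rest (horizontal distance between support_orange and pad_orange below 0.012 m and angle between each of support_orange, support_blue, glue_bottle's own z axis and vertical below 0.1 rad and height (world z) of support_orange between 0.003 and 0.011 m and x of support_orange in the frame of pine between -0.013 and 0.013 m and horizontal distance between support_blue and pad_blue below 0.012 m and height (world z) of support_blue between 0.003 and 0.011 m and x of support_blue in the frame of pine between -0.013 and 0.013 m and ((y of support_orange in the frame of pine between 0.035 and 0.065 m and y of support_blue in the frame of pine between -0.065 and -0.035 m) or (y of support_orange in the frame of pine between -0.065 and -0.035 m and y of support_blue in the frame of pine between 0.035 and 0.065 m)) and angle between pine's own z axis and vertical below 0.08 rad and height (world z) of pine between 0.028 and 0.036 m and x of oak in the frame of pine between -0.013 and 0.013 m and y of oak in the frame of pine between -0.015 and 0.015 m and z of oak in the frame of pine between 0.034 and 0.042 m and angle between the y axis of oak and the y axis of pine, either way round below 0.2 rad and horizontal distance between glue_bottle and pad_green below 0.012 m and height (world z) of glue_bottle between 0.003 and 0.011 m and linear speed of each of support_orange, support_blue, pine, oak, glue_bottle below 0.02 m/s); the robot touches nothing.
It fails at once if the tape measure is moved by more than 20 mm or tipped (distance of tape_measure from where it was at the start of the episode above 0.02 m or angle between tape_measure's own z axis and vertical above 0.35 rad).
It fails at once if the tool cone is moved by more than 20 mm or tipped (distance of tool_cone from where it was at the start of the episode above 0.02 m or angle between tool_cone's own z axis and vertical above 0.35 rad).
It also fails if it takes over 136 s, if anything falls off the work surface, if the arm or the gripper's body presses on something with over 40 N, if the wrist force passes 120 N, or if a joint passes its speed limit or range.

ROBOT

A 6-joint arm with a two-finger parallel gripper is mounted at the origin on a cart in front of the work surface, level with it; the furniture and walls round the work are solid. World frame = base frame: x ahead of the robot, y to its left, z up, the work surface at z = 0. Lengths are in mm, angles in rad, forces in N, time in s.
With the tool pointing down it reaches from about 350 to 775 mm from the base axis. Payload 7.3 kg.
Tool frame: the origin (TCP) lies between the finger pads; the fingertips stand 25 mm ahead of it and the grasp point (between the pads) lies 6 mm ahead of it; z points along the fingers, y is the direction in which the jaws open and shut (so a half turn about z gives the same grasp; the last joint's range is limited). The gripper opens to 92 mm and grips with 3 to 60 N. Pads are 19 mm wide; open, the fingers measure 130 mm over their backs; the gripper's body (75 mm by 190 mm) begins 47 mm behind the grasp point.
Start: joints at [-1.48, 0.342, 1.524, -0, 1.275, -0.146], TCP at [123.183, -510.361, 251.741] pointing down, gripper open.
Joint ranges: [-2.53, 2.53], [-0.77, 2.02], [0.04, 2.7], [-1, 4.14], [0.28, 2.66], [-3.11, 3.11]. Speed limits (rad/s): [2.57, 2.57, 3.14, 3.14, 3.14, 3.14].

INTERFACE

Orientations are given as [roll, pitch, yaw] about the fixed x, y, z axes, in that order (R = Rz(yaw) Ry(pitch) Rx(roll)).
In Python, from plant import get_obs, capture, calibration, close_job gives the robot as it stands. The module is installed in compiled form; this text tells all that it offers.
- The arm moves only by the shell command python3 -m jog 'ROWS'. ROWS is JSON, one flat list of numbers, 5 for each row, row after row: the closure, from 0 (fully open) to 1 (shut), then the shift along the tool's x, y, z in mm, then the turn about the tool's z in degrees. In form: [fingers, tx, ty, tz, yaw, fingers, tx, ty, tz, yaw, ...]. A call has 1 to 5 rows; each row shifts and turns the pose as measured when the row begins, along the tool's axes as they then stand; what a row does not reach is not made up. A row lasts 1/10 s, in which the tool goes at most 50 mm and 8.59 degrees, less where a joint would pass 70% of its speed; a pose out of reach is approached as far as the arm can. A call is refused whole if a number of a shift passes 50 or a number of a turn 8.59, either way. A call with a gripper value outside its range is refused whole. The fingers move at their own pace and stop on an object; the grip force is fixed at half the most. Time passes only in rows, so rows that do not move let the fingers close. It gives the time, the measured TCP pose, the force and the opening at its end, in the units of the state.
- get_obs(): the state, without advancing time (a new reading comes with each control period).
- capture(name): name is "scene" or "side" or "wrist"; returns (picture, depth): 384x512x3 uint8, red, green, blue; 384x512 float32, mm along the optical axis (not along the pixel's ray), 0 where there is no reading.
- calibration(name): a dict with "fovy" (degrees; the focal length in pixels is half the picture's height over the tangent of half this angle, whatever the lens; pixels are square), "cx", "cy" (the principal point, pixels), "k1" (the pictures are not rectified: a ray, as slopes to the right and down, at radius r is drawn at 1 + k1 r^2 times it, then the intrinsics apply), "R" (3x3) and "t" (3): a world point X has camera coordinates R X + t. Camera axes: x right, y down, z forward; pixel columns grow to the right and rows downward; lengths in mm; the calibration is good to about 2 mm. A picture is of the moment at which its call begins: read the wrist's pose just before it. calibration takes no time and is no camera call; for the wrist camera it gives the pose at the moment of the call.
- close_job(): hands the job in, once; it reports no verdict.
The state is a dict: "time": time; "joint_positions": joint angles; "dq": joint speeds; "tau": joint torques, N m; "tool_pos": TCP position; "tcp_rot": TCP orientation; "contact_force": force on the tool from outside, world axes, zero at the start; "moment": the same for the moment, N m; "grip_width": finger opening in mm.
Only numpy, scipy, OpenCV 4.12 (cv2) and the standard library are available. Lean on these libraries where they do the work, as an engineer would, in place of code of your own. Each camera call takes 0.05 s, during which the arm holds its last target.

## Working session

There is one attempt and no reset: what is moved stays moved. The work goes in short steps, Python scripts to look and compute and a shell command to move; the robot and the scene stay as the last step left them, time stands still between calls to the robot, and variables do not carry over. Pictures are saved under pics/ and viewed, and the job is handed in when it is done.

```bash
ls; mkdir -p pics; python3 - <<'E'
from plant import *
import cv2
print(get_obs())
for n in ("scene","side","wrist"):
    c=calibration(n); print(n,c)
    p,d=capture(n); cv2.imwrite(f"pics/a_{n}.png",cv2.resize(p[:,:,::-1],(768,576)))
    import numpy as np; np.save(f"pics/a_{n}_d.npy",d); np.save(f"pics/a_{n}_p.npy",p)
E
```

```text
pics
{'time': 0.0, 'joint_positions': array([-1.47998779e+00,  3.42711011e-01,  1.52502888e+00, -6.19329795e-06,
        1.27540692e+00, -1.46012663e-01]), 'dq': array([-3.50207516e-05,  9.16006416e-04, -3.63249130e-04, -3.26818211e-03,
       -8.87304959e-04, -7.44638905e-04]), 'tau': array([-1.73202381e-03, -4.31250286e+01, -2.44215381e+01,  7.15850922e-02,
        5.58888889e-02, -1.26355239e-04]), 'tool_pos': array([ 123.15107368, -509.96324072,  251.04687964]), 'tcp_rot': array([-3.14005417e+00, -2.20261689e-04,  2.36822836e-01]), 'contact_force': array([-0.12989111,  0.62564141,  0.66702631]), 'moment': array([-0.01885062,  0.00821886, -0.01098485]), 'grip_width': 91.75321936844205}
scene {'fovy': 48.86420098083343, 'cx': 256.4040974629351, 'cy': 188.7116497300836, 'k1': 0.031545901537416626, 'R': array([[-0.44212397, -0.89679659,  0.0168007 ],
       [-0.45777212,  0.20949638, -0.86403469],
       [ 0.77134368, -0.38970134, -0.50315185]]), 't': array([253.71160836, 287.36230861, 858.02328408])}
side {'fovy': 43.626274698497035, 'cx': 259.78319718132764, 'cy': 189.65935348399032, 'k1': -0.048544832300071554, 'R': array([[ 0.90746547, -0.41997354, -0.01134246],
       [-0.20588736, -0.42101701, -0.88337708],
       [ 0.36621963,  0.80396947, -0.46852564]]), 't': array([-498.62140273,  150.26275709, 1516.19668809])}
wrist {'fovy': 62.641135802534535, 'cx': 255.99856685352438, 'cy': 187.13722522219877, 'k1': -0.02950952388059751, 'R': array([[ 0.23452075, -0.9721104 , -0.00117882],
       [-0.93871564, -0.22677908,  0.25958467],
       [-0.25261228, -0.05977141, -0.96571963]]), 't': array([-524.97316004,  -31.29887358,  390.48360642])}
```

View pics/a_scene.png

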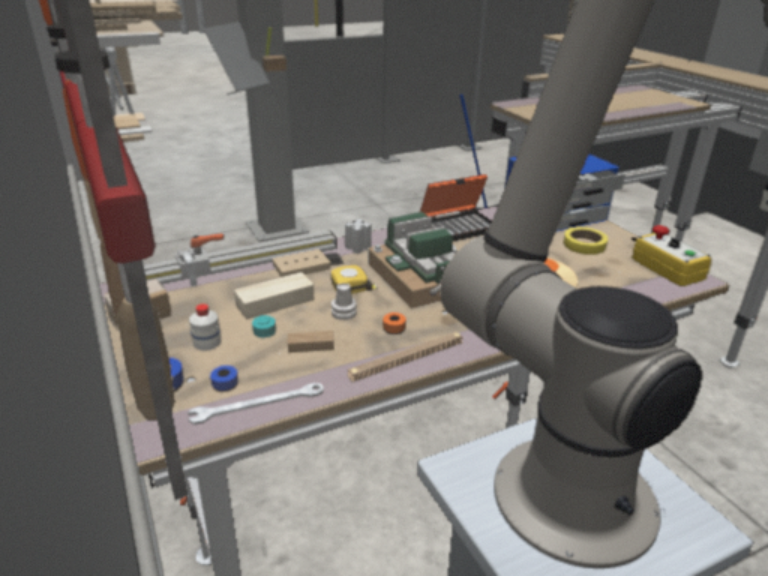

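View pics/a_side.png

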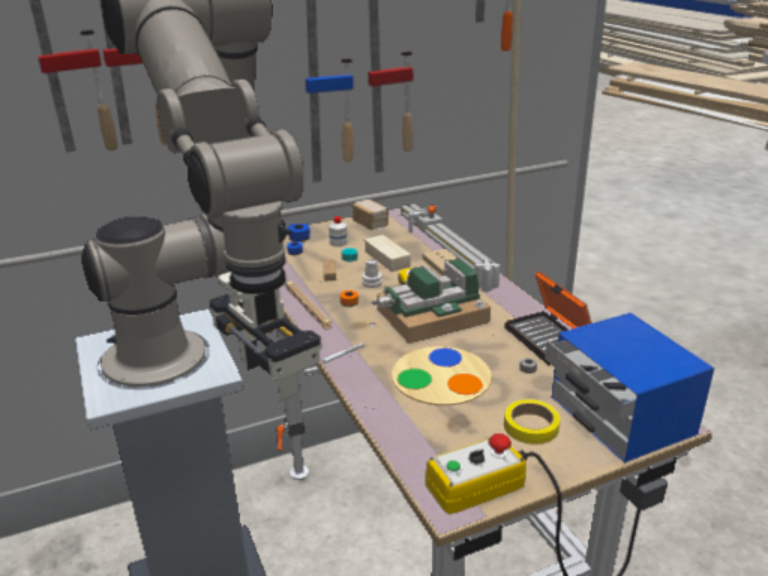

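View pics/a_wrist.png

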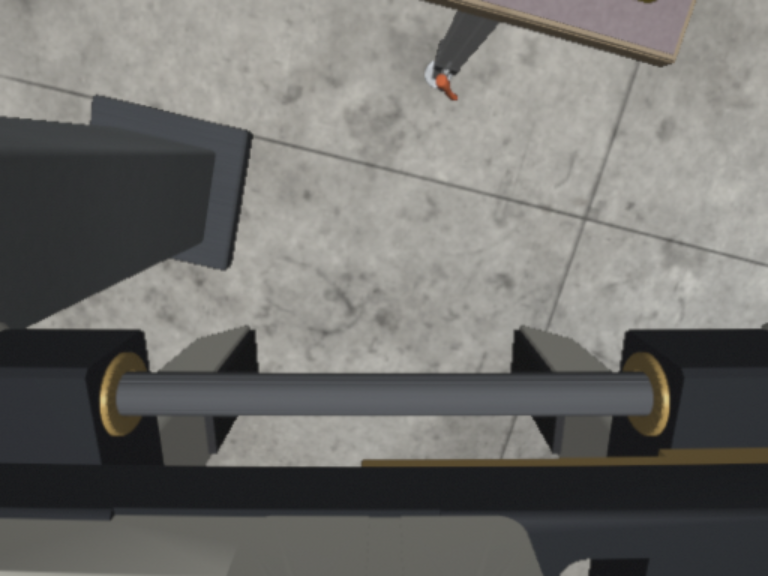

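```bash
cat > h.py <<'E'
import numpy as np, cv2
from plant import *
def proj(c,X):
    X=np.atleast_2d(X); q=X@c['R'].T+c['t']; s=q[:,:2]/q[:,2:]; r2=(s**2).sum(1,keepdims=True)
    f=192/np.tan(np.radians(c['fovy']/2)); return s*(1+c['k1']*r2)*f+[c['cx'],c['cy']]
def ray(c,uv):
    f=192/np.tan(np.radians(c['fovy']/2)); d=(np.atleast_2d(uv).astype(float)-[c['cx'],c['cy']])/f; s=d.copy()
    for _ in range(20): s=d/(1+c['k1']*(s**2).sum(1,keepdims=True))
    return np.c_[s,np.ones(len(s))]
def onz(c,uv,z):
    d=ray(c,uv)@c['R']; o=-c['R'].T@c['t']; return o+d*((z-o[2])/d[:,2])[:,None]
def ondepth(c,uv,dep):
    uv=np.atleast_2d(uv); z=np.array([dep[int(round(v)),int(round(u))] for u,v in uv]); return (ray(c,uv)*z[:,None]-c['t'])@c['R']
def crop(p,x0,y0,x1,y1,name,k=None):
    k=k or min(800//(x1-x0),600//(y1-y0)); cv2.imwrite(f"pics/{name}.png",cv2.resize(p[y0:y1,x0:x1,::-1],None,fx=k,fy=k,interpolation=cv2.INTER_CUBIC)); print(name,'k',k)
E
python3 - <<'E'
from h import *
p=np.load('pics/a_scene_p.npy'); crop(p,60,140,320,290,'b_scene')
p=np.load('pics/a_side_p.npy'); crop(p,180,130,345,230,'b_side'); crop(p,250,215,350,285,'b_pads')
E
```

```text
b_scene k 3
b_side k 4
b_pads k 8
```

View pics/b_scene.png

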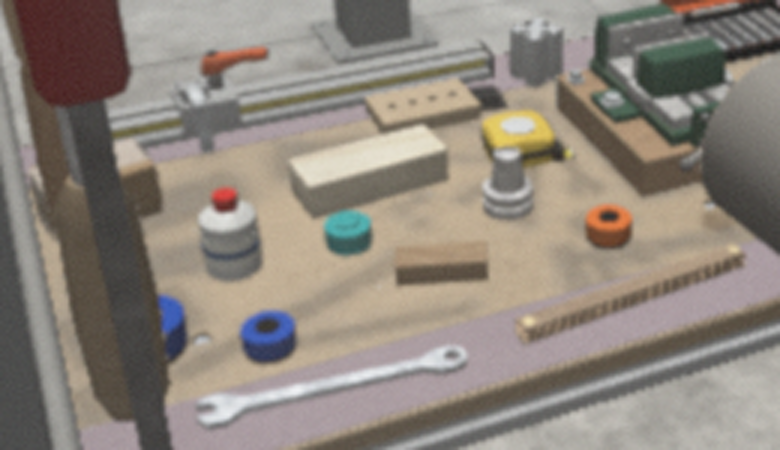

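View pics/b_side.png

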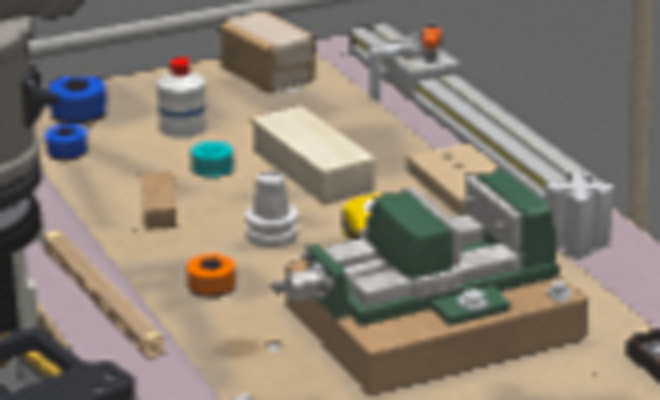

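View pics/b_pads.png

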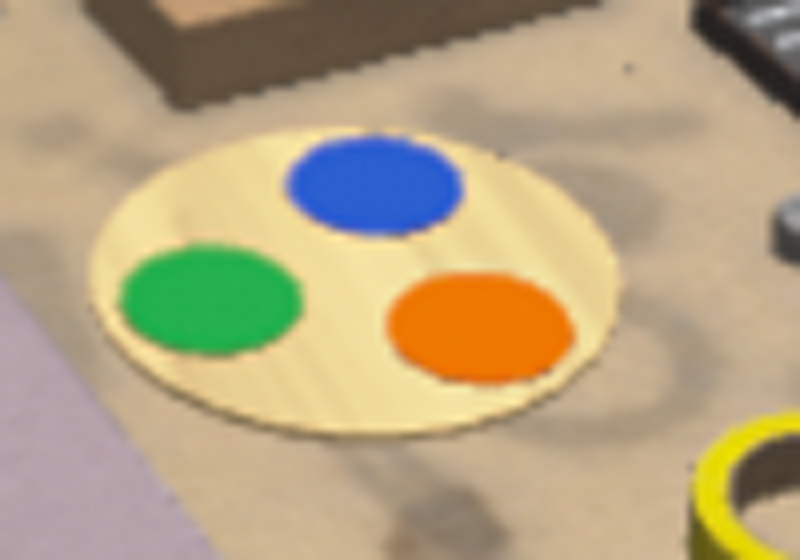

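```bash
python3 - <<'E'
from h import *
np.set_printoptions(precision=1,suppress=True)
S=calibration('scene'); D=calibration('side'); sd=np.load('pics/a_scene_d.npy'); dd=np.load('pics/a_side_d.npy')
def fs(x,y): return [60+(x+.5)/3-.5,140+(y+.5)/3-.5]
def fd(x,y): return [180+(x+.5)/4-.5,130+(y+.5)/4-.5]
def fp(x,y): return [250+(x+.5)/8-.5,215+(y+.5)/8-.5]
def show(n,c,dp,uv,z): print(n,onz(c,uv,z)[0],ondepth(c,uv,dp)[0])
for n,uv,z in [('or',fs(609,217),25),('bl',fs(268,326),25),('cap',fs(225,193),78),('pFL',fs(309,186),38),('pBL',fs(291,164),38),('pFR',fs(447,152),38),('pBR',fs(429,130),38),
 ('oFL',fs(396,262),22),('oFR',fs(487,260),22),('oBR',fs(487,243),22),('oBL',fs(398,247),22),('oak',fs(442,253),22),('cone',fs(508,155),63),('tape',fs(516,130),34)]: show(n,S,sd,uv,z)
print('side')
for n,uv,z in [('or',fd(211,264),25),('bl',fd(67,132),25),('cap',fd(180,62),78),('pL',fd(254,119),38),('pT',fd(305,106),38),('pR',fd(375,157),38),('pB',fd(322,174),38),('oak',fd(158,188),22),('cone',fd(271,176),63),
 ('pb',fp(375,186),7),('pg',fp(211,299),7),('po',fp(480,327),7)]: show(n,D,dd,uv,z)
E
```

```text
or [456.1  39.   25. ] [458.4  37.8  23.3]
bl [429.2 364.2  25. ] [426.8 364.6  26.9]
cap [559.6 363.7  78. ] [559.4 363.7  78.1]
pFL [604.6 280.8  38. ] [606.4 280.5  36.9]
pBL [651.1 285.7  38. ] [654.2 285.1  36.2]
pFR [610.  140.8  38. ] [677.  117.3  -3.6]
pBR [659.  141.8  38. ] [723.7 120.2  -0.3]
oFL [474.8 240.3  22. ] [474.5 240.4  22.2]
oFR [443.9 166.5  22. ] [447.4 165.1  19.3]
oBR [468.4 156.5  22. ] [497.2 145.3   0.8]
oBL [496.1 231.2  22. ] [498.3 230.6  20.5]
oak [470.7 198.8  22. ] [473.5 197.8  20. ]
cone [540.4 104.6  63. ] [546.5 102.1  59.1]
tape [628.8  58.6  34. ] [630.5  57.9  33. ]
side
or [457.2  30.8  25. ] [458.6  34.4  22.9]
bl [430.1 355.   25. ] [431.1 358.3  23.5]
cap [556.  355.9  78. ] [557.6 360.3  76.1]
pL [602.3 273.4  38. ] [600.  268.   40.6]
pT [661.9 280.   38. ] [698.4 361.8  -1.8]
pR [672.4 139.4  38. ] [708.1 211.5  -0.3]
pB [610.6 128.   38. ] [614.9 137.3  33. ]
oak [470.3 199.5  22. ] [467.4 191.2  26.3]
cone [545.4  98.2  63. ] [546.9 101.8  61.1]
pb [ 545.5 -279.6    7. ] [ 547.7 -275.7    4. ]
pg [ 454.7 -319.2    7. ] [ 455.2 -318.1    6.1]
po [ 535.5 -378.     7. ] [ 537.8 -374.3    3.9]
```

```bash
cat >> h.py <<'E'
from scipy.spatial.transform import Rotation as Ro
def plan(x,y,z,yawdeg=None):
    o=get_obs(); T=Ro.from_euler('xyz',o['tcp_rot']).as_matrix(); d=T.T@(np.array([x,y,z])-o['tool_pos'])
    yw=np.degrees(o['tcp_rot'][2]); t=0 if yawdeg is None else -((yawdeg-yw+180)%360-180)
    n=np.linalg.norm(d)/50; print('t',round(o['time'],2),'pos',o['tool_pos'].round(1),'rpy',np.degrees(o['tcp_rot']).round(1),'w',round(o['grip_width'],1),'F',o['contact_force'].round(1),'q6',o['joint_positions'][5].round(2))
    print('  delta tool',d.round(1),'turn',round(t,1),'rows>=',round(max(n,abs(t)/8.59),1))
E
python3 - <<'E'
from h import *
np.set_printoptions(precision=1,suppress=True)
o=get_obs(); T=Ro.from_euler('xyz',o['tcp_rot']).as_matrix(); c=calibration('wrist'); cp=-c['R'].T@c['t']; print('cam in tool',T.T@(cp-o['tool_pos']), 'fwd',T.T@c['R'][2],'right',T.T@c['R'][0])
# height map
H=np.full((110,150),-50.)
for n in('scene','side'):
    c=calibration(n); d=np.load(f'pics/a_{n}_d.npy'); v,u=np.mgrid[:384,:512]; uv=np.c_[u.ravel(),v.ravel()]
    X=(ray(c,uv)*d.ravel()[:,None]-c['t'])@c['R']; X=X[d.ravel()>0]
    i=((X[:,0]-250)/6).astype(int); j=((X[:,1]+450)/6).astype(int); m=(i>=0)&(i<110)&(j>=0)&(j<150)&(X[:,2]<350)&(X[:,2]>-40)
    if n=='side': pass
    np.maximum.at(H,(i[m],j[m]),X[m,2])
im=cv2.applyColorMap(np.clip(H*1.2+40,0,255).astype(np.uint8),cv2.COLORMAP_JET); im=im[::-1,::-1]
im=np.ascontiguousarray(cv2.resize(im,None,fx=5,fy=5,interpolation=0))
for y in range(-400,451,100): cv2.putText(im,f'{y}',(int((450-y)/6*5),12),0,.4,(255,255,255),1)
for x in range(300,900,100): cv2.putText(im,f'{x}',(0,int((910-x)/6*5)),0,.4,(255,255,255),1)
cv2.imwrite('pics/h.png',im)
plan(440,-325,330,0)
E
```

```text
cam in tool [  71.1    0.6 -133.5] fwd [-0.3  0.   1. ] right [-0.  1. -0.]
t 0.15 pos [ 123.1 -510.1  251.2] rpy [-179.9   -0.    13.6] w 91.9 F [ 0.6 -0.5  0. ] q6 -0.15
  delta tool [ 351.5 -105.7  -78.6] turn 13.6 rows>= 7.5
```

View pics/h.png

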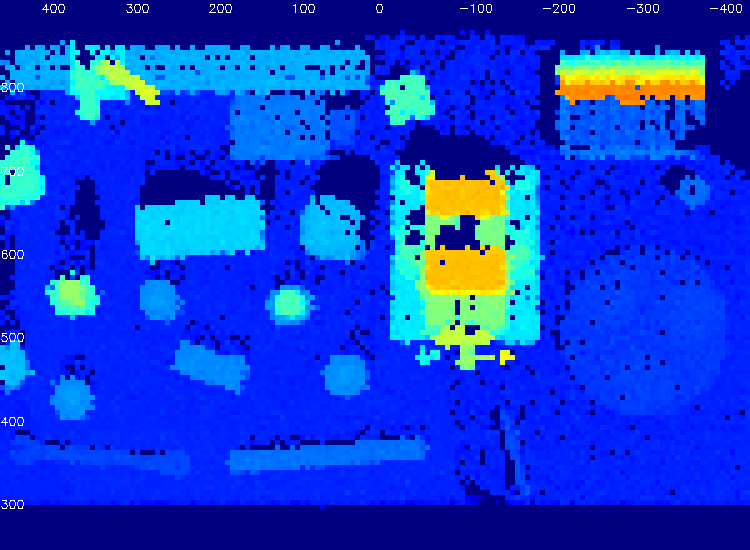

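```bash
python3 -c "
from h import *
plan(512,-370,320,90)"
```

```text
t 0.15 pos [ 123.1 -510.1  251.2] rpy [-179.9   -0.    13.6] w 91.9 F [ 0.6 -0.5  0. ] q6 -0.15
  delta tool [410.9 -45.  -68.7] turn -76.4 rows>= 8.9
```

```bash
python3 -m jog '[0,46,-5,-8,0,0,46,-5,-8,0,0,46,-5,-8,0,0,46,-5,-8,0,0,46,-5,-8,0]'; python3 -m jog '[0,46,-5,-8,0,0,46,-5,-8,0,0,46,-5,-8,0,0,46,-5,-8,0,0,0,0,0,-8.5]'; python3 -m jog '[0,0,0,0,-8.5,0,0,0,0,-8.5,0,0,0,0,-8.5,0,0,0,0,-8.5,0,0,0,0,-8.5]'; python3 -c "
from h import *
plan(512,-370,320,90)"
```

```text
time: 0.65
tool_pos: [342.2, -431.9, 289.5]
tcp_rot: [-3.135, 0.002, 0.225]
contact_force: [-0.2, -0.6, 0.6]
grip_width: 91.9
time: 1.15
tool_pos: [528.6, -364.4, 321.3]
tcp_rot: [-3.134, -0.0, 0.379]
contact_force: [-0.9, 0.7, -0.5]
grip_width: 91.8
time: 1.65
tool_pos: [531.1, -361.8, 317.8]
tcp_rot: [-3.131, -0.007, 1.129]
contact_force: [0.4, 0.8, 0.8]
grip_width: 91.8
t 1.65 pos [ 531.1 -361.8  317.8] rpy [-179.4   -0.4   64.7] w 91.8 F [0.4 0.8 0.8] q6 -0.28
  delta tool [-15.6 -13.7  -2.1] turn -25.3 rows>= 2.9
```

```bash
python3 -m jog '[0,-7,-6,-1,-8.5,0,-7,-7,-1,-8.5,0,0,0,0,-8,0,0,0,0,0]'; python3 -c "
from h import *
plan(512,-370,320,90)
p,d=capture('wrist'); c=calibration('wrist'); import pickle; pickle.dump((p,d,c),open('pics/w1.pkl','wb')); crop(p,0,0,512,384,'w1',1.5)
plan(512,-370,320,90)"
```

```text
time: 2.05
tool_pos: [513.2, -370.0, 317.7]
tcp_rot: [-3.131, -0.014, 1.576]
contact_force: [0.6, 0.3, 0.4]
grip_width: 91.6
t 2.05 pos [ 513.2 -370.   317.7] rpy [-179.4   -0.8   90.3] w 91.6 F [0.6 0.3 0.4] q6 -0.75
  delta tool [-0.  -1.2 -2.3] turn 0.3 rows>= 0.1
w1 k 1.5
t 2.1 pos [ 513.2 -370.   317.7] rpy [-179.4   -0.8   90.1] w 91.6 F [-0.1 -0.8 -0.1] q6 -0.75
  delta tool [ 0.  -1.3 -2.3] turn 0.1 rows>= 0.1
```

View pics/w1.png

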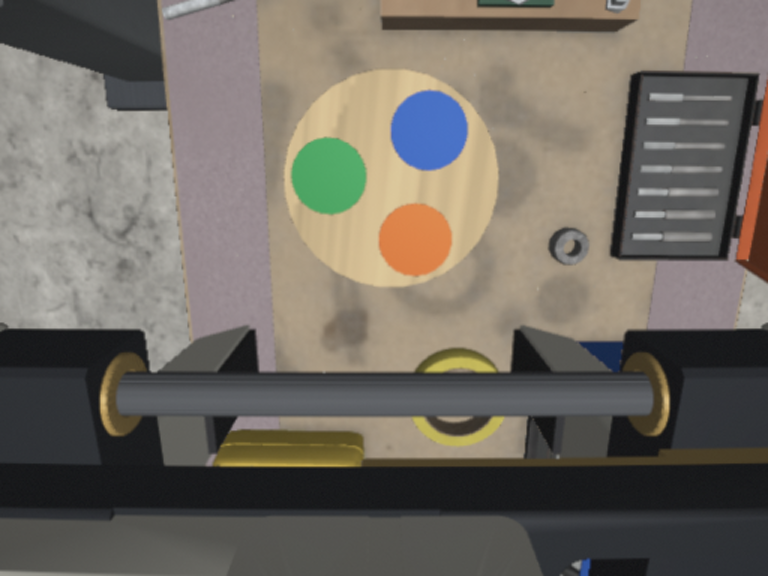

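```bash
python3 - <<'E'
from h import *
import pickle
np.set_printoptions(precision=1,suppress=True)
p,d,c=pickle.load(open('pics/w1.pkl','rb')); hsv=cv2.cvtColor(p,cv2.COLOR_RGB2HSV)
P={}
for n,(u,v) in dict(b=(286,87),g=(219,117),o=(277,160)).items():
    h=int(hsv[v,u,0]); m=((abs(hsv[:,:,0].astype(int)-h)<8)&(hsv[:,:,1]>140)).astype(np.uint8)
    k,l,s,ce=cv2.connectedComponentsWithStats(m); i=l[v,u]; P[n]=onz(c,ce[i],7)[0]; print(n,s[i],ce[i],P[n])
for a,b in('bg','bo','go'): print(a,b,np.linalg.norm(P[a]-P[b]))
dv=P['b']-P['o']; print('dir',np.degrees(np.arctan2(dv[1],dv[0])),'mid',(P['b']+P['o'])/2)
plan(457,-10,250,90)
E
```

```text
b [ 261   61   50   52 1990] [285.7  86.5] [ 551.3 -275.3    7. ]
g [     0      0    512    384 196608] [255.5 191.5] [ 510.7 -422.1    7. ]
o [ 253  136   48   48 1794] [276.4 159.3] [ 540.4 -374.6    7. ]
b g 152.31935886234552
b o 99.85999435843809
g o 56.05885956979558
dir 83.71609162023826 mid [ 545.9 -325.     7. ]
t 2.1 pos [ 513.2 -370.   317.7] rpy [-179.4   -0.8   90.1] w 91.6 F [-0.1 -0.8 -0.1] q6 -0.75
  delta tool [359.1 -55.1  73.1] turn 0.1 rows>= 7.4
```

```bash
python3 -m jog '[0,45,-7,3,0,0,45,-7,3,0,0,45,-7,3,0,0,45,-7,3,0,0,45,-7,3,0]'; python3 -m jog '[0,45,-7,9,0,0,45,-7,20,0,0,45,-6,40,0,0,0,0,40,0,0,0,0,35,0]'; python3 - <<'E'
from h import *
import pickle
plan(457,-5,160,90)
p,d=capture('wrist'); c=calibration('wrist'); pickle.dump((p,d,c),open('pics/w2.pkl','wb')); crop(p,0,0,512,384,'w2',1.5)
p,d,c=pickle.load(open('pics/w1.pkl','rb')); hsv=cv2.cvtColor(p,cv2.COLOR_RGB2HSV); print(hsv[117,219])
m=((abs(hsv[:,:,0].astype(int)-hsv[117,219,0].astype(int))<8)&(hsv[:,:,1]>140)).astype(np.uint8)
k,l,s,ce=cv2.connectedComponentsWithStats(m); i=l[117,219]; print(s[i],ce[i],onz(c,ce[i],7))
E
```

```text
time: 2.6
tool_pos: [479.0, -142.5, 302.0]
tcp_rot: [-3.129, -0.014, 1.542]
contact_force: [-0.2, 1.4, -0.2]
grip_width: 91.8
time: 3.1
tool_pos: [463.7, -4.0, 169.2]
tcp_rot: [3.14, -0.013, 1.528]
contact_force: [0.1, -0.2, 1.5]
grip_width: 91.8
t 3.1 pos [463.7  -4.  169.2] rpy [179.9  -0.8  87.5] w 91.8 F [ 0.1 -0.2  1.5] q6 -0.15
  delta tool [-1.4 -6.7  9.2] turn -2.5 rows>= 0.3
w2 k 1.5
[ 67 133 169]
[     0      0    512    384 196608] [255.5 191.5] [[ 510.69859749 -422.13028512    7.        ]]
```

View pics/w2.png

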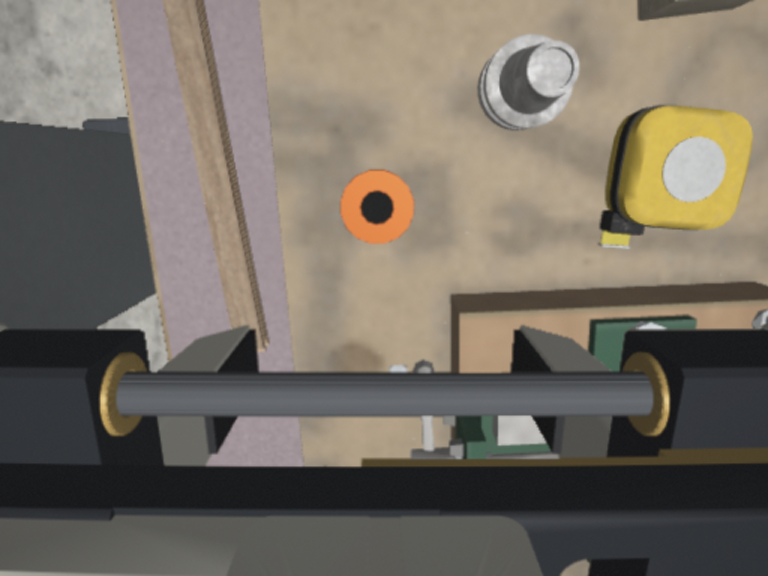

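```bash
cat >> h.py <<'E'
import pickle
def load(n): return pickle.load(open(f'pics/{n}.pkl','rb'))
def shot(n,cam='wrist',k=1.5):
    plan(*get_obs()['tool_pos']); c=calibration(cam); p,d=capture(cam); pickle.dump((p,d,c),open(f'pics/{n}.pkl','wb')); crop(p,0,0,512,384,n,k); return p,d,c
def blob(n,X,Y,z,k=1.5,tol=10,smin=90,dark=False):
    p,d,c=load(n); u,v=int(X/k),int(Y/k); hsv=cv2.cvtColor(p,cv2.COLOR_RGB2HSV).astype(int)
    m=(hsv[:,:,2]<60) if dark else (abs(hsv[:,:,0]-hsv[v,u,0])<tol)&(hsv[:,:,1]>smin)
    kk,l,s,ce=cv2.connectedComponentsWithStats(m.astype(np.uint8)); i=l[v,u]; 
    cs,_=cv2.findContours((l==i).astype(np.uint8),0,1); h=cv2.convexHull(max(cs,key=len)); e=cv2.fitEllipse(h)
    w=onz(c,[e[0]],z)[0]; print(n,'stats',s[i],'ell',np.round(e[0],1),np.round(e[1],1),'world',w.round(1)); return w
E
python3 - <<'E'
from h import *
blob('w1',329,176,7); blob('w1',429,130,7); blob('w1',415,240,7)
a=blob('w2',357,207,25); blob('w2',377,207,25,dark=True)
plan(a[0],a[1],40,90)
E
```

```text
w1 stats [ 195   92   49   50 1921] ell [218.7 116.7] [48.3 50.2] world [ 459.7 -315.4    7. ]
w1 stats [ 261   61   50   52 2082] ell [285.7  86.4] [50.1 52.6] world [ 551.4 -275.2    7. ]
w1 stats [ 252  135   50   50 1955] ell [276.4 159.4] [49.3 50. ] world [ 540.4 -374.7    7. ]
w2 stats [ 227  113   49   50 1646] ell [251.  137.4] [49.7 50.2] world [458.5  39.   25. ]
w2 stats [241 128  20  20 311] ell [250.8 137.8] [19.6 19.8] world [458.4  38.7  25. ]
t 3.15 pos [460.7  -3.5 164.2] rpy [-179.5   -0.8   87.5] w 92.3 F [-4.7  0.8 -3.7] q6 -0.15
  delta tool [ 40.6  -3.  124.8] turn -2.5 rows>= 2.6
```

```bash
python3 -m jog '[0,40,-3,0,-2.5,0,0,0,40,0,0,0,0,40,0,0,0,0,10,0,0,0,0,0,0]'; python3 - <<'E'
from h import *
plan(458.5,39,28,90); shot('w3'); E
E
```

```text
time: 3.65
tool_pos: [461.1, 39.3, 74.7]
tcp_rot: [-3.136, -0.015, 1.558]
contact_force: [0.4, -0.7, 0.3]
grip_width: 91.6
t 3.65 pos [461.1  39.3  74.7] rpy [-179.7   -0.8   89.2] w 91.6 F [ 0.4 -0.7  0.3] q6 -0.09
  delta tool [-1.  -2.4 46.7] turn -0.8 rows>= 0.9
t 3.65 pos [461.1  39.3  74.7] rpy [-179.7   -0.8   89.2] w 91.6 F [ 0.4 -0.7  0.3] q6 -0.09
  delta tool [0. 0. 0.] turn 0 rows>= 0.0
w3 k 1.5Traceback (most recent call last):
  File "<stdin>", line 2, in <module>
NameError: name 'E' is not defined
```

```bash
python3 - <<'E'
from h import *
shot('w3'); plan(458.5,39,28,90)
E
```

```text
t 3.7 pos [461.5  39.2  75.4] rpy [-179.7   -0.8   89.2] w 91.8 F [0.8 0.6 0.1] q6 -0.09
  delta tool [0. 0. 0.] turn 0 rows>= 0.0
w3 k 1.5
t 3.75 pos [462.   39.1  76.1] rpy [-179.8   -0.8   89.3] w 91.7 F [-0.6 -0.8  0.4] q6 -0.09
  delta tool [-0.8 -3.4 48.1] turn -0.7 rows>= 1.0
```

View pics/w3.png

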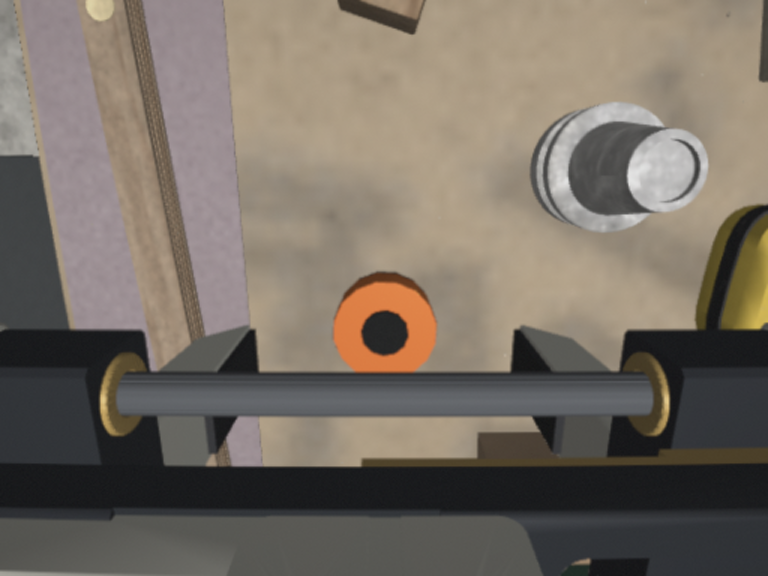

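```bash
python3 - <<'E'
from h import *
a=blob('w3',384,333,25,dark=True)
plan(a[0],a[1],28,90)
E
python3 -m jog '[0,0,-3,40,-0.7,0,0,0,7,0,0,0,0,0,0]'
python3 -c "
from h import *
plan(458.5,39,28,90)"
```

```text
w3 stats [242 208  29  28 638] ell [256.  221.5] [27.6 28.8] world [462.7  37.8  25. ]
t 3.75 pos [462.   39.1  76.1] rpy [-179.8   -0.8   89.3] w 91.7 F [-0.6 -0.8  0.4] q6 -0.09
  delta tool [-2.   0.9 48. ] turn -0.7 rows>= 1.0
time: 4.05
tool_pos: [464.0, 38.6, 33.7]
tcp_rot: [3.133, -0.014, 1.567]
contact_force: [0.4, -0.2, 0.1]
grip_width: 91.9
t 4.05 pos [464.   38.6  33.7] rpy [179.5  -0.8  89.8] w 91.9 F [ 0.4 -0.2  0.1] q6 -0.11
  delta tool [ 0.3 -5.5  5.7] turn -0.2 rows>= 0.2
```

```bash
python3 -m jog '[0,0,-2,6,0,0,0,0,2,0,1,0,0,0,0,1,0,0,0,0,1,0,0,0,0]'
python3 -m jog '[1,0,0,0,0,1,0,0,0,0,1,0,0,0,0]'
python3 -c "
from h import *
plan(458.5,39,28,90)"
```

```text
time: 4.55
tool_pos: [465.2, 38.2, 30.2]
tcp_rot: [3.125, -0.013, 1.566]
contact_force: [0.3, -0.3, 0.1]
grip_width: 72.5
time: 4.85
tool_pos: [465.3, 38.2, 30.5]
tcp_rot: [3.125, -0.013, 1.566]
contact_force: [-0.8, 0.4, 0.8]
grip_width: 48.6
t 4.85 pos [465.3  38.2  30.5] rpy [179.   -0.7  89.7] w 48.6 F [-0.8  0.4  0.8] q6 -0.11
  delta tool [ 0.7 -6.8  2.4] turn -0.3 rows>= 0.1
```

```bash
python3 -m jog '[1,0,0,0,0,1,0,0,0,0,1,0,0,0,0]'
python3 -m jog '[1,0,0,-45,0,1,0,0,-45,0,1,0,0,-45,0,1,0,0,-30,0,1,0,0,0,0]'
python3 -c "
from h import *
shot('w4');plan(540.4,-374.7,200,83.7)"
```

```text
time: 5.15
tool_pos: [465.2, 38.3, 30.5]
tcp_rot: [3.125, -0.013, 1.566]
contact_force: [-0.0, 0.1, 0.3]
grip_width: 43.5
time: 5.65
tool_pos: [461.3, 36.1, 198.5]
tcp_rot: [3.133, -0.014, 1.566]
contact_force: [-0.1, -0.7, -0.3]
grip_width: 43.3
t 5.65 pos [461.3  36.1 198.5] rpy [179.5  -0.8  89.7] w 43.3 F [-0.1 -0.7 -0.3] q6 -0.1
  delta tool [0. 0. 0.] turn 0 rows>= 0.0
w4 k 1.5
t 5.7 pos [460.4  36.2 196.7] rpy [179.7  -0.8  89.7] w 43.2 F [-0.3  0.7 -0.2] q6 -0.1
  delta tool [-410.4   82.1   -8.5] turn 6.0 rows>= 8.4
```

View pics/w4.png

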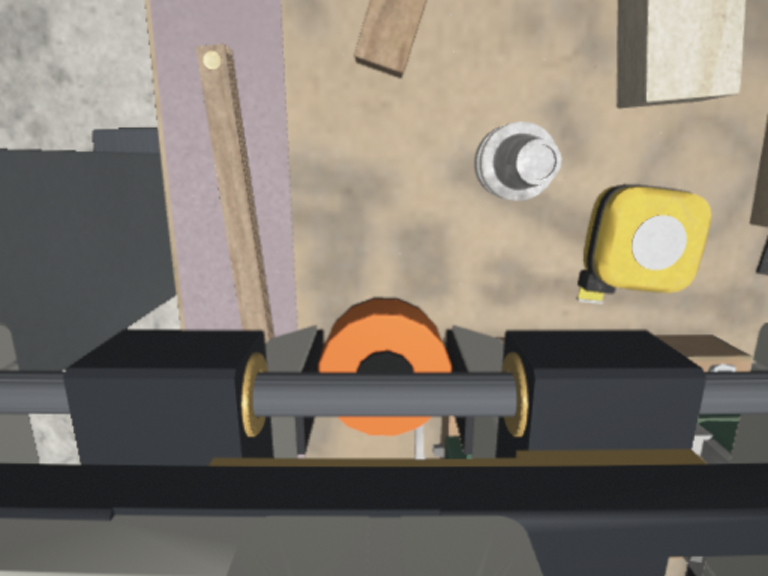

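```bash
python3 - <<'E'
from h import *
o=get_obs(); T=Ro.from_euler('xyz',o['tcp_rot']).as_matrix(); c=calibration('wrist')
for x in (-10,-5,0,5): print(x,proj(c,o['tool_pos']+T@np.array([x,0,5.5]))*1.5, [proj(c,o['tool_pos']+T@np.array([x+dx,0,5.5]))[0,1]*1.5 for dx in(22,-22)])
E
```

```text
-10 [[379.36328741 404.52331187]] [np.float64(342.0451108791077), np.float64(462.216588148838)]
-5 [[379.32129609 390.75806779]] [np.float64(327.13708900418), np.float64(449.5043330447279)]
0 [[379.27879846 376.74107081]] [np.float64(311.9566588987172), np.float64(436.560491604749)]
5 [[379.23579344 362.46764554]] [np.float64(296.4991378203234), np.float64(423.38055345151326)]
```

```bash
python3 -m jog '[1,-45,9,0,0,1,-45,9,0,0,1,-45,9,0,0,1,-45,9,0,0,1,-45,9,0,0]'; python3 -m jog '[1,-45,9,0,0,1,-45,9,0,0,1,-45,9,0,0,1,0,0,0,6,1,0,0,0,0]'; python3 -c "
from h import *
plan(540.4,-374.7,60,83.7)"
```

```text
time: 6.2
tool_pos: [502.3, -189.0, 185.8]
tcp_rot: [-3.136, -0.021, 1.577]
contact_force: [0.8, 0.3, -0.6]
grip_width: 43.4
time: 6.7
tool_pos: [526.3, -333.9, 168.7]
tcp_rot: [-3.119, -0.028, 1.462]
contact_force: [-0.3, 0.8, -1.4]
grip_width: 43.4
t 6.7 pos [ 526.3 -333.9  168.7] rpy [-178.7   -1.6   83.8] w 43.4 F [-0.3  0.8 -1.4] q6 -0.59
  delta tool [-42.1  20.8 107.1] turn 0.1 rows>= 2.3
```

```bash
python3 -m jog '[1,-41,10,0,0,1,-41,10,20,0,1,0,0,20,0,1,0,0,0,0]'; python3 -c "
from h import *
shot('w5')
plan(540.4,-374.7,60,83.7)"
```

```text
time: 7.1
tool_pos: [535.1, -414.2, 117.7]
tcp_rot: [-3.111, -0.036, 1.476]
contact_force: [-0.6, 1.3, -1.2]
grip_width: 43.2
t 7.1 pos [ 535.1 -414.2  117.7] rpy [-178.2   -2.    84.6] w 43.2 F [-0.6  1.3 -1.2] q6 -0.68
  delta tool [0. 0. 0.] turn 0 rows>= 0.0
w5 k 1.5
t 7.15 pos [ 535.5 -414.7  119.2] rpy [-178.3   -1.9   84.6] w 43.6 F [-0.7  1.2 -1. ] q6 -0.68
  delta tool [38.2  2.9 60.4] turn 0.9 rows>= 1.4
```

View pics/w5.png

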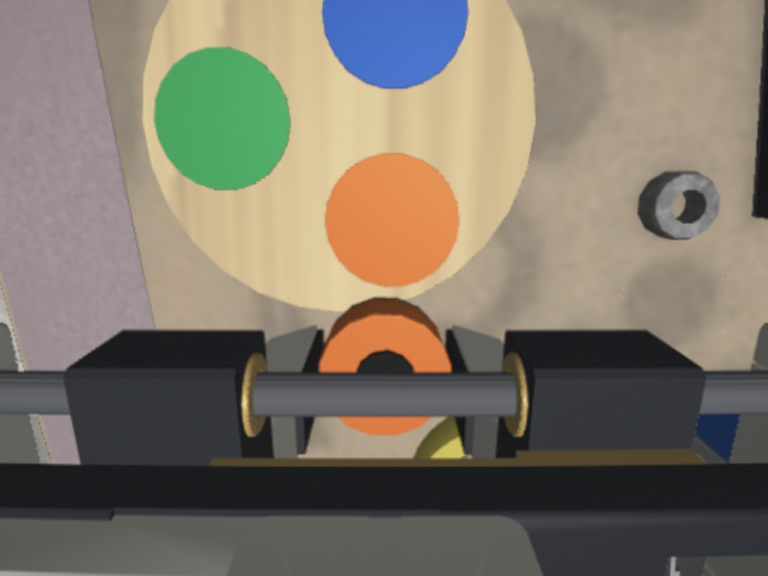

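```bash
python3 - <<'E'
from h import *
np.set_printoptions(precision=1,suppress=True)
G=blob('w5',220,118,7);O=blob('w5',392,220,7)
plan(O[0],O[1],60,83.7)
E
```

```text
w5 stats [ 103   32   90   94 6628] ell [147.6  78.5] [88.2 95.6] world [ 460.1 -315.3    7. ]
w5 stats [ 216  102   91   90 6404] ell [261.  146.4] [90.1 90.4] world [ 540.8 -374.1    7. ]
t 7.15 pos [ 535.5 -414.7  119.2] rpy [-178.3   -1.9   84.6] w 43.6 F [-0.7  1.2 -1. ] q6 -0.68
  delta tool [38.9  3.3 60.5] turn 0.9 rows>= 1.4
```

```bash
python3 -m jog '[1,38,2,10,1,1,0,0,30,0,1,0,0,15,0,1,0,0,0,0]'; python3 -c "
from h import *
plan(539,-374,38,83.7)"
```

```text
time: 7.55
tool_pos: [541.7, -370.6, 68.2]
tcp_rot: [-3.115, -0.031, 1.467]
contact_force: [0.0, 0.3, -0.5]
grip_width: 43.1
t 7.55 pos [ 541.7 -370.6   68.2] rpy [-178.5   -1.8   84.1] w 43.1 F [ 0.   0.3 -0.5] q6 -0.62
  delta tool [-4.6 -1.5 30.2] turn 0.4 rows>= 0.6
```

```bash
python3 -m jog '[1,-4,-2,15,0,1,0,-1,7,0,1,0,0,0,0,1,0,0,0,0]'; python3 -c "
from h import *
plan(539,-374,38,83.7)"
```

```text
time: 7.95
tool_pos: [539.0, -373.8, 48.3]
tcp_rot: [-3.119, -0.028, 1.47]
contact_force: [-0.2, -0.6, -1.4]
grip_width: 43.3
t 7.95 pos [ 539.  -373.8   48.3] rpy [-178.7   -1.6   84.2] w 43.3 F [-0.2 -0.6 -1.4] q6 -0.63
  delta tool [-0.5  0.2 10.3] turn 0.5 rows>= 0.2
```

```bash
python3 -m jog '[1,0,0,9,0,1,0,0,2,0,1,0,0,0,0]'; python3 -c "
from h import *
plan(539,-374,38,83.7)"
```

```text
time: 8.25
tool_pos: [539.4, -374.4, 38.3]
tcp_rot: [-3.122, -0.027, 1.47]
contact_force: [-0.2, 0.1, 2.4]
grip_width: 43.3
t 8.25 pos [ 539.4 -374.4   38.3] rpy [-178.9   -1.5   84.2] w 43.3 F [-0.2  0.1  2.4] q6 -0.63
  delta tool [ 0.4 -0.5  0.3] turn 0.5 rows>= 0.1
```

```bash
python3 -m jog '[0,0,0,0,0,0,0,0,0,0,0,0,0,0,0,0,0,0,0,0]';python3 -m jog '[0,0,0,-45,0,0,-10,0,-45,0,0,-25,0,-20,0,0,0,0,0,0]'; python3 -c "
from h import *
shot('w6')"
```

```text
time: 8.65
tool_pos: [539.7, -374.8, 38.6]
tcp_rot: [-3.123, -0.026, 1.47]
contact_force: [-1.0, 0.4, 0.6]
grip_width: 70.9
time: 9.05
tool_pos: [537.4, -412.6, 149.7]
tcp_rot: [-3.119, -0.028, 1.471]
contact_force: [0.9, -0.3, 0.4]
grip_width: 91.5
t 9.05 pos [ 537.4 -412.6  149.7] rpy [-178.7   -1.6   84.3] w 91.5 F [ 0.9 -0.3  0.4] q6 -0.67
  delta tool [0. 0. 0.] turn 0 rows>= 0.0
w6 k 1.5
```

View pics/w6.png

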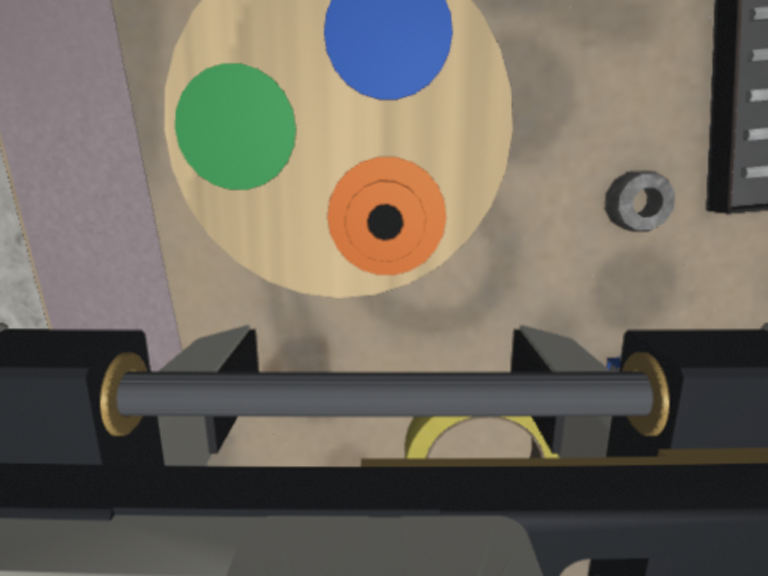

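```bash
python3 - <<'E'
from h import *
blob('w6',386,170,7);blob('w6',385,222,32,dark=True)
plan(430,310,250,45)
E
```

```text
w6 stats [ 217  104   81   80 4695] ell [257.4 143.6] [80.4 80.5] world [ 540.7 -374.2    7. ]
w6 stats [246 137  22  22 385] ell [256.4 147.6] [21.5 22.1] world [ 540.3 -374.8   32. ]
t 9.1 pos [ 537.5 -410.6  148.4] rpy [-178.6   -1.7   84.3] w 92.0 F [-0.3  0.4  0.9] q6 -0.67
  delta tool [ 709.2 -180.1  -75.7] turn 39.3 rows>= 14.7
```

```bash
python3 -m jog '[0,47,-12,-30,0,0,47,-12,-30,0,0,47,-12,-10,0,0,47,-12,0,0,0,47,-12,0,0]'; python3 -m jog '[0,47,-12,0,0,0,47,-12,0,0,0,47,-12,0,0,0,47,-12,0,0,0,47,-12,0,0]'; python3 -c "
from h import *
plan(430,310,200,45)"
```

```text
time: 9.6
tool_pos: [500.2, -176.2, 214.1]
tcp_rot: [-3.105, -0.04, 1.463]
contact_force: [0.6, 0.9, 0.3]
grip_width: 91.8
time: 10.1
tool_pos: [458.7, 70.1, 221.0]
tcp_rot: [-3.094, -0.043, 1.464]
contact_force: [1.4, 0.5, -0.6]
grip_width: 91.9
t 10.1 pos [458.7  70.1 221. ] rpy [-177.3   -2.5   83.9] w 91.9 F [ 1.4  0.5 -0.6] q6 0.04
  delta tool [234.4 -52.7  33.8] turn 38.9 rows>= 4.9
```

```bash
python3 -m jog '[0,47,-10,5,0,0,47,-10,5,0,0,47,-10,5,0,0,47,-10,5,0,0,30,-8,5,0]'; python3 -m jog '[0,0,0,0,8.5,0,0,0,0,8.5,0,0,0,0,8.5,0,0,0,0,8.5,0,0,0,0,5]';python3 -c "
from h import *
shot('w7')
plan(430,310,170,45)"
```

```text
time: 10.6
tool_pos: [424.2, 301.4, 203.0]
tcp_rot: [-3.085, -0.041, 1.467]
contact_force: [0.7, -0.1, -0.1]
grip_width: 91.9
time: 11.1
tool_pos: [414.4, 307.4, 195.2]
tcp_rot: [-3.064, 0.019, 0.778]
contact_force: [-0.1, 0.2, -0.5]
grip_width: 92.1
t 11.1 pos [414.4 307.4 195.2] rpy [-175.6    1.1   44.6] w 92.1 F [-0.1  0.2 -0.5] q6 1.22
  delta tool [0. 0. 0.] turn 0 rows>= 0.0
w7 k 1.5
t 11.15 pos [414.2 307.3 195. ] rpy [-175.6    1.1   44.4] w 91.7 F [-0.4 -0.2 -0.3] q6 1.22
  delta tool [13.7 11.  23.9] turn -0.6 rows>= 0.6
```

View pics/w7.png

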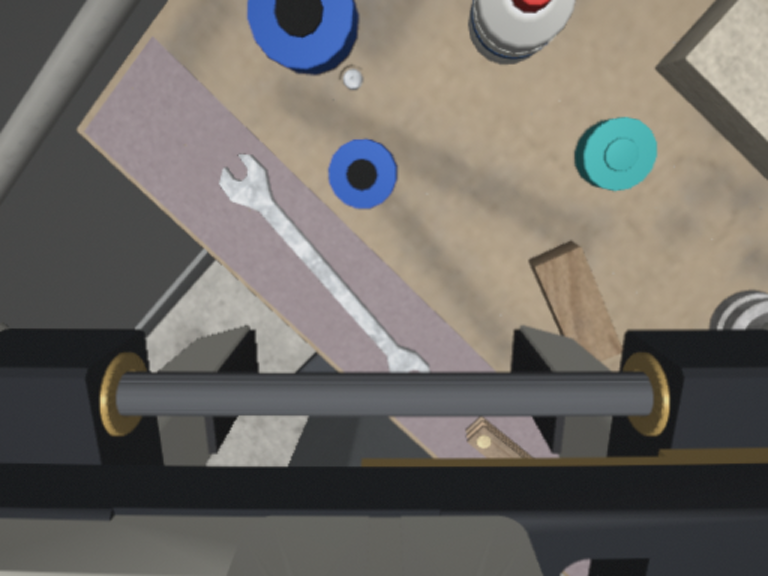

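```bash
python3 - <<'E'
from h import *
L=[(0,[123,-510],-3.140,0,.237),(.65,[342,-432],-3.135,.002,.225),(1.15,[528,-364],-3.134,0,.379),(1.65,[531,-362],-3.131,-.007,1.129),(2.05,[513,-370],-3.131,-.014,1.576),(2.6,[479,-142],-3.129,-.014,1.542),(3.1,[463,-4],3.14,-.013,1.528),(3.65,[461,39],-3.136,-.015,1.558),(4.05,[464,38],3.133,-.014,1.567),(4.55,[465,38],3.125,-.013,1.566),(5.65,[461,36],3.133,-.014,1.566),(6.2,[502,-189],-3.136,-.021,1.577),(6.7,[526,-334],-3.119,-.028,1.462),(7.1,[535,-414],-3.111,-.036,1.476),(7.55,[541,-370],-3.115,-.031,1.467),(8.25,[539,-374],-3.122,-.027,1.47),(9.05,[537,-412],-3.119,-.028,1.471),(9.6,[500,-176],-3.105,-.04,1.463),(10.1,[458,70],-3.094,-.043,1.464),(10.6,[424,301],-3.085,-.041,1.467),(11.1,[414,307],-3.064,.019,.778)]
for t,p,r,pi,y in L:
    z=Ro.from_euler('xyz',[r,pi,y]).as_matrix()[:2,2]; a=np.arctan2(p[1],p[0]); rad=np.array([np.cos(a),np.sin(a)]); tan=np.array([-rad[1],rad[0]])
    print(t,p,'world',(z*1000).round(0),'rad',round(1000*z@rad),'tan',round(1000*z@tan))
E
```

```text
0 [123, -510] world [-0.  2.] rad -2 tan 0
0.65 [342, -432] world [-3.  6.] rad -7 tan 1
1.15 [528, -364] world [-3.  7.] rad -6 tan 4
1.65 [531, -362] world [-7. 11.] rad -12 tan 5
2.05 [513, -370] world [-11.  14.] rad -17 tan 5
2.6 [479, -142] world [-12.  14.] rad -16 tan 10
3.1 [463, -4] world [ 2. 13.] rad 2 tan 13
3.65 [461, 39] world [-5. 15.] rad -4 tan 15
4.05 [464, 38] world [ 9. 14.] rad 10 tan 13
4.55 [465, 38] world [17. 13.] rad 18 tan 12
5.65 [461, 36] world [ 9. 14.] rad 10 tan 13
6.2 [502, -189] world [-6. 21.] rad -13 tan 18
6.7 [526, -334] world [-19.  30.] rad -33 tan 15
7.1 [535, -414] world [-27.  39.] rad -45 tan 14
7.55 [541, -370] world [-23.  34.] rad -38 tan 15
8.25 [539, -374] world [-17.  29.] rad -30 tan 14
9.05 [537, -412] world [-20.  30.] rad -34 tan 12
9.6 [500, -176] world [-32.  44.] rad -45 tan 31
10.1 [458, 70] world [-43.  48.] rad -35 tan 54
10.6 [424, 301] world [-52.  47.] rad -15 tan 68
11.1 [414, 307] world [-68.  42.] rad -30 tan 74
```

```bash
cat >> h.py <<'E'
def tilt():
    o=get_obs(); z=Ro.from_euler('xyz',o['tcp_rot']).as_matrix()[:2,2]; a=o['joint_positions'][0]; r=np.array([np.cos(a),np.sin(a)]); t=np.array([-r[1],r[0]])
    print('tilt mrad world',(z*1000).round(1),'rad',round(1000*z@r,1),'tan',round(1000*z@t,1),'z',o['tool_pos'][2].round(1))
E
python3 -c "
from h import *
tilt()"; python3 -m jog '[0,0,0,1,0,0,0,0,1,0,0,0,0,1,0,0,0,0,1,0,0,0,0,1,0]';  python3 -c "
from h import *
tilt()"; python3 -m jog '[0,0,0,25,0,0,0,0,25,0,0,0,0,0,0]';  python3 -c "
from h import *
tilt()"
```

```text
tilt mrad world [-68.1  41.6] rad -43.1 tan 67.1 z 195.0
time: 11.65
tool_pos: [411.5, 307.5, 187.5]
tcp_rot: [-3.062, 0.023, 0.783]
contact_force: [0.6, -0.4, 0.1]
grip_width: 91.9
tilt mrad world [-72.4  39.9] rad -47.6 tan 67.5 z 187.5
time: 11.95
tool_pos: [408.6, 309.8, 137.1]
tcp_rot: [-3.063, 0.02, 0.784]
contact_force: [-0.3, 0.1, -0.7]
grip_width: 91.7
tilt mrad world [-69.6  41.2] rad -44.1 tan 67.8 z 137.1
```

```bash
python3 - <<'E'
from h import *
b=blob('w7',340,175,25); blob('w7',362,174,25,dark=True)
plan(b[0],b[1],60,45); print(get_obs()['tau'].round(1))
E
```

```text
w7 stats [ 219   93   45   46 1362] ell [241.3 115.2] [44.9 46.2] world [436.  364.8  25. ]
w7 stats [232 107  19  19 278] ell [240.8 115.9] [18.4 18.6] world [435.1 364.8  25. ]
t 11.95 pos [408.6 309.8 137.1] rpy [-175.5    1.2   44.9] w 91.7 F [-0.3  0.1 -0.7] q6 1.21
  delta tool [ 59.8 -13.7  77.2] turn -0.1 rows>= 2.0
[ -0.  -44.9 -20.5   0.4  -0.5  -0. ]
```

```bash
python3 -m jog '[0,30,-7,25,0,0,30,-7,35,0,0,0,0,0,0]'; python3 -c "
from h import *
tilt();plan(434.5,366,30,45);print(get_obs()['tau'].round(1))"; python3 -m jog '[0,0,0,-1,0,0,0,0,-1,0,0,0,0,-1,0,0,0,0,-1,0]';  python3 -c "
from h import *
tilt();plan(434.5,366,30,45)"
```

```text
time: 12.25
tool_pos: [439.7, 366.2, 77.5]
tcp_rot: [-3.064, 0.018, 0.783]
contact_force: [-1.2, -0.1, 0.1]
grip_width: 91.8
tilt mrad world [-67.4  42.4] rad -37.1 tan 70.4 z 77.5
t 12.25 pos [439.7 366.2  77.5] rpy [-175.6    1.    44.8] w 91.8 F [-1.2 -0.1  0.1] q6 1.26
  delta tool [-3.   0.2 47.7] turn -0.2 rows>= 1.0
[  0.3 -51.9 -21.5   0.5  -0.7   0.2]
time: 12.65
tool_pos: [441.3, 365.8, 86.6]
tcp_rot: [-3.066, 0.013, 0.783]
contact_force: [-0.5, -0.2, 0.5]
grip_width: 91.9
tilt mrad world [-62.8  44.7] rad -32.1 tan 70.0 z 86.6
t 12.65 pos [441.3 365.8  86.6] rpy [-175.6    0.7   44.9] w 91.9 F [-0.5 -0.2  0.5] q6 1.26
  delta tool [-4.  -0.6 56.9] turn -0.1 rows>= 1.1
```

```bash
python3 -m jog '[0,-4,0,40,0,0,0,0,10,0,0,0,0,0,0]'; python3 -c "
from h import *
tilt();shot('w8');plan(434.5,366,33,45)"
```

```text
time: 12.95
tool_pos: [437.9, 365.8, 41.1]
tcp_rot: [-3.068, 0.004, 0.782]
contact_force: [0.2, -0.3, 1.0]
grip_width: 92.0
tilt mrad world [-54.6  49.5] rad -22.4 tan 70.2 z 41.1
t 12.95 pos [437.9 365.8  41.1] rpy [-175.8    0.2   44.8] w 92.0 F [ 0.2 -0.3  1. ] q6 1.25
  delta tool [0. 0. 0.] turn 0 rows>= 0.0
w8 k 1.5
t 13.0 pos [437.8 365.7  41.4] rpy [-175.8    0.2   44.8] w 91.5 F [-1.  -0.4  0.1] q6 1.25
  delta tool [-2.1 -1.9  8.6] turn -0.2 rows>= 0.2
```

View pics/w8.png

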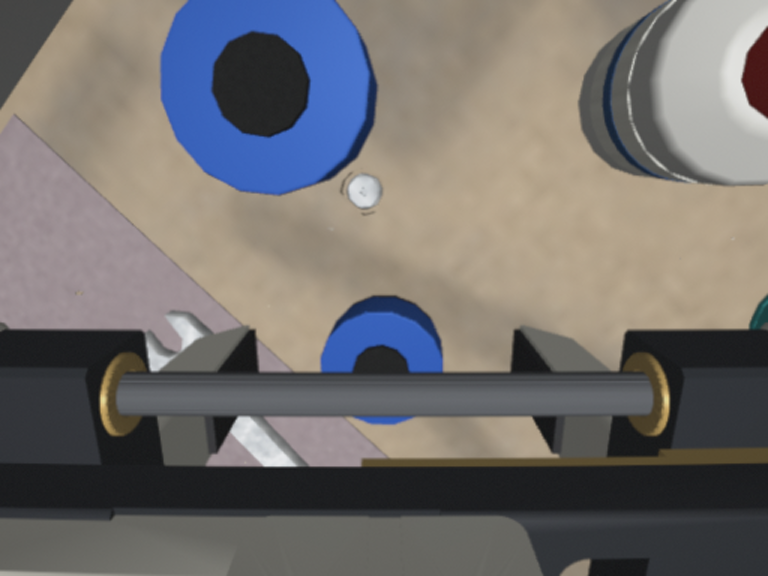

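```bash
python3 - <<'E'
from h import *
o=get_obs(); T=Ro.from_euler('xyz',o['tcp_rot']).as_matrix(); c=calibration('wrist')
for x,y in ((430,366),(434.5,366),(438,366),(434,370),(434,362)):
  q=np.array([x,y,25.]); e=[proj(c,q+22*np.array([np.cos(a),np.sin(a),0]))[0]*1.5 for a in np.linspace(0,6.28,90)]; e=np.array(e); print(x,y,'top',e.min(0).round(),'bot',e.max(0).round(), 'tool',(T.T@(q-o['tool_pos'])).round(1))
E
```

```text
430 366 top [306. 319.] bot [431. 434.] tool [-5.2 -4.4 16.8]
434.5 366 top [314. 310.] bot [441. 426.] tool [-2.  -1.3 16.6]
438 366 top [321. 303.] bot [448. 420.] tool [ 0.5  1.2 16.4]
434 370 top [305. 303.] bot [431. 420.] tool [ 0.4 -4.5 16.8]
434 362 top [321. 319.] bot [448. 434.] tool [-5.2  1.2 16.4]
```

```bash
python3 -m jog '[0,-4,-2,8,0,0,-1,0,3,0,1,0,0,0,0,1,0,0,0,0,1,0,0,0,0]'; python3 -c "
from h import *
tilt();plan(434.5,366,33,45)"; python3 -m jog '[1,0,0,0,0,1,0,0,0,0,1,0,0,0,0,1,0,0,0,0,1,0,0,0,0]'; python3 -c "
from h import *
tilt();plan(434.5,366,33,45)"
```

```text
time: 13.5
tool_pos: [433.7, 365.0, 33.5]
tcp_rot: [-3.069, -0.001, 0.782]
contact_force: [-0.3, -0.6, 0.1]
grip_width: 72.6
tilt mrad world [-50.   52.2] rad -16.9 tan 70.3 z 33.5
t 13.5 pos [433.7 365.   33.5] rpy [-1.759e+02 -1.000e-01  4.480e+01] w 72.6 F [-0.3 -0.6  0.1] q6 1.25
  delta tool [ 1.2 -0.1  0.5] turn -0.2 rows>= 0.0
time: 14.0
tool_pos: [434.2, 365.3, 34.0]
tcp_rot: [-3.07, -0.002, 0.782]
contact_force: [-0.8, -0.1, 0.4]
grip_width: 43.2
tilt mrad world [-49.1  52.6] rad -16.0 tan 70.2 z 34.0
t 14.0 pos [434.2 365.3  34. ] rpy [-1.759e+02 -1.000e-01  4.480e+01] w 43.2 F [-0.8 -0.1  0.4] q6 1.25
  delta tool [ 0.8 -0.2  1. ] turn -0.2 rows>= 0.0
```

```bash
cat >> h.py <<'E'
def seq(x,y,z,yawdeg,n=None,step=45):
    o=get_obs(); p=o['tool_pos']; R0=Ro.from_euler('xyz',o['tcp_rot']); d=np.array([x,y,z])-p; yw=np.degrees(o['tcp_rot'][2])
    t=-((yawdeg-yw+180)%360-180); n=n or int(np.ceil(max(np.linalg.norm(d)/step,abs(t)/8.5,1)))
    nt=max(1,int(np.ceil(abs(t)/8.5))); out=[]
    R=R0
    for i in range(n):
        ti=t/nt if i<nt else 0; v=R.as_matrix().T@(d/n); out.append([*v.round(0),round(ti,1)]); R=R*Ro.from_rotvec([0,0,np.radians(ti)])
    tilt(); print('pos',p.round(1),'yaw',round(yw,1),'t',o['time'],'w',round(o['grip_width'],1)); [print(r) for r in out]
E
python3 -m jog '[1,0,0,-45,0,1,0,0,-45,0,1,0,0,-45,0,1,0,0,-25,0]'; python3 -c "
from h import *
seq(549,-290,190,84)"
```

```text
time: 14.4
tool_pos: [439.7, 355.2, 193.0]
tcp_rot: [-3.066, 0.011, 0.782]
contact_force: [-0.0, -0.4, -0.3]
grip_width: 43.5
tilt mrad world [-61.1  45.5] rad -31.3 tan 69.5 z 193.0
pos [439.7 355.2 193. ] yaw 44.8 t 14.4 w 43.5
[np.float64(-25.0), np.float64(36.0), np.float64(-2.0), np.float64(-7.8)]
[np.float64(-30.0), np.float64(32.0), np.float64(-2.0), np.float64(-7.8)]
[np.float64(-34.0), np.float64(27.0), np.float64(-2.0), np.float64(-7.8)]
[np.float64(-37.0), np.float64(23.0), np.float64(-2.0), np.float64(-7.8)]
[np.float64(-40.0), np.float64(17.0), np.float64(-2.0), np.float64(-7.8)]
[np.float64(-42.0), np.float64(12.0), np.float64(-2.0), 0]
[np.float64(-42.0), np.float64(12.0), np.float64(-2.0), 0]
[np.float64(-42.0), np.float64(12.0), np.float64(-2.0), 0]
[np.float64(-42.0), np.float64(12.0), np.float64(-2.0), 0]
[np.float64(-42.0), np.float64(12.0), np.float64(-2.0), 0]
[np.float64(-42.0), np.float64(12.0), np.float64(-2.0), 0]
[np.float64(-42.0), np.float64(12.0), np.float64(-2.0), 0]
[np.float64(-42.0), np.float64(12.0), np.float64(-2.0), 0]
[np.float64(-42.0), np.float64(12.0), np.float64(-2.0), 0]
[np.float64(-42.0), np.float64(12.0), np.float64(-2.0), 0]
```

```bash
python3 -m jog '[1,-25,36,-8,-7.8,1,-30,32,-8,-7.8,1,-34,27,-8,-7.8,1,-37,23,-8,-7.8,1,-40,17,-8,-7.8]'; python3 -m jog '[1,-42,11,-5,0,1,-42,11,-5,0,1,-42,11,-5,0,1,-42,11,-5,0,1,-42,11,-5,0]'; python3 -c "
from h import *
seq(549,-290,190,84)"
```

```text
time: 14.9
tool_pos: [479.6, 142.0, 225.2]
tcp_rot: [-3.085, -0.045, 1.478]
contact_force: [1.1, -0.7, -0.6]
grip_width: 43.4
time: 15.4
tool_pos: [516.6, -81.6, 238.5]
tcp_rot: [-3.086, -0.046, 1.483]
contact_force: [1.0, -0.2, -0.4]
grip_width: 43.7
tilt mrad world [-51.5  50.7] rad -64.9 tan 31.8 z 238.5
pos [516.6 -81.6 238.5] yaw 85.0 t 15.4 w 43.7
[np.float64(-41.0), np.float64(11.0), np.float64(7.0), np.float64(1.0)]
[np.float64(-41.0), np.float64(11.0), np.float64(7.0), 0]
[np.float64(-41.0), np.float64(11.0), np.float64(7.0), 0]
[np.float64(-41.0), np.float64(11.0), np.float64(7.0), 0]
[np.float64(-41.0), np.float64(11.0), np.float64(7.0), 0]
```

```bash
python3 -m jog '[1,-41,10,4,0,1,-41,10,4,0,1,-41,10,4,0,1,-41,10,4,0,1,-41,10,4,0]'; python3 -m jog '[1,-30,5,40,1,1,0,0,40,0,1,0,0,25,0,1,0,0,0,0]'; python3 -c "
from h import *
seq(549,-320,90,84);print(get_obs()['tau'].round(1))"
```

```text
time: 15.9
tool_pos: [547.5, -298.2, 206.3]
tcp_rot: [-3.088, -0.046, 1.482]
contact_force: [0.4, -0.3, -0.7]
grip_width: 43.2
time: 16.3
tool_pos: [543.3, -331.0, 95.5]
tcp_rot: [-3.088, -0.043, 1.456]
contact_force: [0.1, 1.0, 0.1]
grip_width: 44.1
tilt mrad world [-48.3  49.2] rad -68.4 tan 8.5 z 95.5
pos [ 543.3 -331.    95.5] yaw 83.4 t 16.3 w 44.1
[np.float64(11.0), np.float64(5.0), np.float64(6.0), np.float64(-0.6)]
[ -0.4 -59.5 -22.5   0.   -0.3  -0. ]
```

```bash
python3 -m jog '[1,0,0,0.5,0,1,0,0,0.5,0,1,0,0,0.5,0,1,0,0,0.5,0,1,0,0,0.5,0]'; python3 -c "
from h import *
seq(549,-320,60,84);print(get_obs()['tau'].round(1))"
```

```text
time: 16.8
tool_pos: [545.8, -331.4, 98.7]
tcp_rot: [-3.095, -0.039, 1.458]
contact_force: [-0.6, 0.3, -2.0]
grip_width: 43.3
tilt mrad world [-42.   44.4] rad -60.5 tan 8.8 z 98.7
pos [ 545.8 -331.4   98.7] yaw 83.6 t 16.8 w 43.3
[np.float64(10.0), np.float64(4.0), np.float64(39.0), np.float64(-0.4)]
[ -0.  -58.9 -22.1   0.1   0.4  -0. ]
```

```bash
python3 -m jog '[1,5,0,32,0,1,0,0,1,0,1,0,0,1,0,1,0,0,1,0,1,0,0,1,0]'; python3 -c "
from h import *
tilt()"; python3 -m jog '[1,0,0,1,0,1,0,0,1,0,1,0,0,1,0,1,0,0,1,0,1,0,0,1,0]';python3 -c "
from h import *
seq(549,-320,60,84)"
```

```text
time: 17.3
tool_pos: [547.4, -326.6, 67.9]
tcp_rot: [-3.102, -0.035, 1.459]
contact_force: [-0.0, 0.3, -0.5]
grip_width: 43.4
tilt mrad world [-35.1  38.8] rad -51.5 tan 9.0 z 67.9
time: 17.8
tool_pos: [547.9, -327.4, 64.5]
tcp_rot: [-3.105, -0.033, 1.459]
contact_force: [-0.4, -0.5, -0.2]
grip_width: 43.3
tilt mrad world [-32.6  36.8] rad -48.3 tan 9.0 z 64.5
pos [ 547.9 -327.4   64.5] yaw 83.6 t 17.8 w 43.3
[np.float64(7.0), np.float64(0.0), np.float64(5.0), np.float64(-0.4)]
```

```bash
python3 -m jog '[1,0,0,-2,0,1,0,0,-2,0,1,0,0,-2,0,1,0,0,-2,0,1,0,0,-2,0]'; python3 -c "
from h import *
tilt()"; python3 -m jog '[1,0,0,-10,0,1,0,0,10,0,1,0,0,-10,0,1,0,0,10,0,1,0,0,1,0]';python3 -c "
from h import *
seq(549,-320,60,84)"
```

```text
time: 18.3
tool_pos: [548.1, -327.6, 74.8]
tcp_rot: [-3.104, -0.033, 1.459]
contact_force: [-1.0, 0.0, -0.7]
grip_width: 43.7
tilt mrad world [-33.2  37.3] rad -49.2 tan 8.9 z 74.8
time: 18.8
tool_pos: [548.3, -327.7, 74.7]
tcp_rot: [-3.106, -0.033, 1.459]
contact_force: [0.6, 1.3, -1.6]
grip_width: 43.7
tilt mrad world [-32.2  36.5] rad -47.9 tan 9.0 z 74.7
pos [ 548.3 -327.7   74.7] yaw 83.6 t 18.8 w 43.7
[np.float64(7.0), np.float64(0.0), np.float64(15.0), np.float64(-0.4)]
```

```bash
python3 -m jog '[1,0,0,-10,0,1,0,0,-10,0,1,0,0,-10,0,1,0,0,-10,0,1,0,0,-10,0]'; python3 -c "
from h import *
tilt()"; python3 -m jog '[1,0,0,25,0,1,0,0,25,0,1,0,0,0.5,0,1,0,0,0.5,0,1,0,0,0.5,0]';python3 -c "
from h import *
seq(549,-320,60,84)"
```

```text
time: 19.3
tool_pos: [549.6, -329.4, 127.5]
tcp_rot: [-3.104, -0.034, 1.459]
contact_force: [0.4, 0.1, -0.3]
grip_width: 43.8
tilt mrad world [-33.9  37.9] rad -50.1 tan 8.9 z 127.5
time: 19.8
tool_pos: [551.1, -330.0, 83.6]
tcp_rot: [-3.114, -0.027, 1.459]
contact_force: [-0.1, 1.0, -0.6]
grip_width: 43.4
tilt mrad world [-24.4  30.4] rad -37.9 tan 9.0 z 83.6
pos [ 551.1 -330.    83.6] yaw 83.6 t 19.8 w 43.4
[np.float64(9.0), np.float64(-3.0), np.float64(24.0), np.float64(-0.4)]
```

```bash
python3 -m jog '[1,0,0,-10,0,1,0,0,-10,0,1,0,0,-10,0,1,0,0,-10,0,1,0,0,-10,0]' >/dev/null; python3 -m jog '[1,0,0,50,0,1,0,0,0.5,0,1,0,0,0.5,0,1,0,0,0.5,0]';python3 -c "
from h import *
tilt()"; python3 -m jog '[1,0,0,-10,0,1,0,0,-10,0,1,0,0,-10,0,1,0,0,-10,0,1,0,0,-10,0]'; python3 -m jog '[1,0,0,25,0,1,0,0,25,0,1,0,0,0.5,0,1,0,0,0.5,0,1,0,0,0.5,0]';python3 -c "
from h import *
seq(549,-320,60,84)"
```

```text
time: 20.7
tool_pos: [554.9, -333.0, 96.1]
tcp_rot: [-3.126, -0.02, 1.46]
contact_force: [0.5, -0.3, -0.6]
grip_width: 43.0
tilt mrad world [-13.3  21.8] rad -23.9 tan 9.0 z 96.1
time: 21.2
tool_pos: [556.9, -335.1, 155.1]
tcp_rot: [-3.131, -0.017, 1.46]
contact_force: [0.3, 0.3, -0.8]
grip_width: 43.4
time: 21.7
tool_pos: [559.2, -336.3, 111.1]
tcp_rot: [-3.141, -0.011, 1.46]
contact_force: [0.1, 1.1, -0.4]
grip_width: 43.4
tilt mrad world [ 0.7 10.9] rad -6.2 tan 9.0 z 111.1
pos [ 559.2 -336.3  111.1] yaw 83.6 t 21.7 w 43.4
[np.float64(7.0), np.float64(-6.0), np.float64(26.0), np.float64(-0.4)]
[np.float64(7.0), np.float64(-6.0), np.float64(26.0), 0]
```

```bash
python3 -c "
from h import *
shot('w9')"
```

```text
t 21.7 pos [ 559.2 -336.3  111.1] rpy [-180.    -0.6   83.6] w 43.4 F [ 0.1  1.1 -0.4] q6 -0.56
  delta tool [0. 0. 0.] turn 0 rows>= 0.0
w9 k 1.5
```

View pics/w9.png

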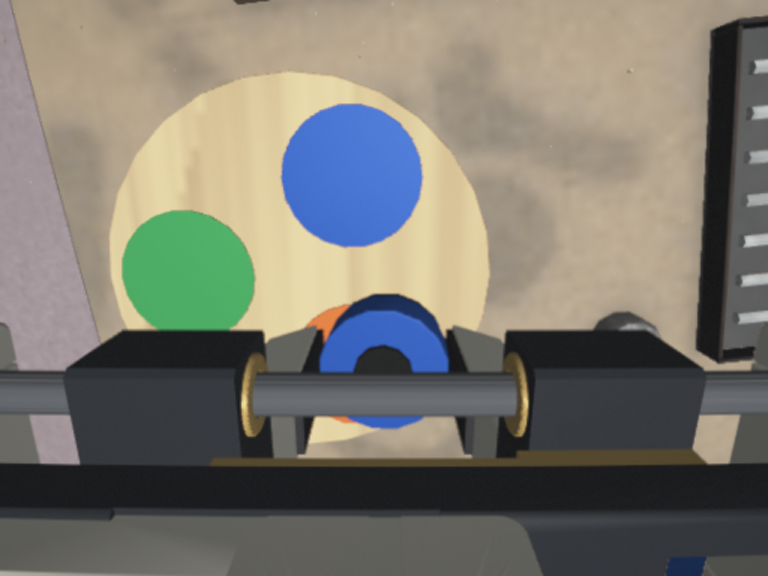

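```bash
python3 - <<'E'
from h import *
p,d,c=load('w9'); o=get_obs(); T=Ro.from_euler('xyz',o['tcp_rot']).as_matrix()
for x in(-2,0,2,4):
  e=np.array([proj(c,np.array([559.2,-336.3,111.1])+T@np.array([x+22*np.cos(a),22*np.sin(a),9.]))[0]*1.5 for a in np.linspace(0,6.28,90)]); print(x,e.min(0).round(),e.max(0).round())
b=blob('w9',352,175,7)
seq(b[0]-1.6,b[1],70,84)
E
```

```text
-2 [313. 315.] [446. 436.]
0 [312. 309.] [446. 431.]
2 [312. 303.] [446. 426.]
4 [312. 297.] [447. 421.]
w9 stats [ 188   70   93   94 6911] ell [234.  116.5] [92.6 94.9] world [ 551.2 -274.4    7. ]
tilt mrad world [ 1.3 10.4] rad -5.4 tan 9.0 z 111.3
pos [ 559.5 -336.5  111.3] yaw 83.6 t 21.75 w 43.6
[np.float64(30.0), np.float64(-8.0), np.float64(21.0), np.float64(-0.4)]
[np.float64(30.0), np.float64(-8.0), np.float64(21.0), 0]
```

```bash
python3 -m jog '[1,30,-9,10,-0.4,1,28,-8,20,0,1,0,0,10,0,1,0,0,0,0]'; python3 -c "
from h import *
tilt();plan(549.6,-275.4,42,84)"
```

```text
time: 22.15
tool_pos: [550.8, -277.6, 75.6]
tcp_rot: [3.133, -0.006, 1.466]
contact_force: [0.2, -0.2, -1.1]
grip_width: 43.4
tilt mrad world [8.7 4.9] rad 4.5 tan 8.9 z 75.6
t 22.15 pos [ 550.8 -277.6   75.6] rpy [179.5  -0.3  84. ] w 43.4 F [ 0.2 -0.2 -1.1] q6 -0.5
  delta tool [ 1.8 -1.7 33.6] turn -0.0 rows>= 0.7
```

```bash
python3 -m jog '[1,1,-2,15,0,1,1,-1,11,0,1,0,0,0,0,1,0,0,0,0]'; python3 -c "
from h import *
tilt();plan(549.6,-275.4,41,84)"
```

```text
time: 22.55
tool_pos: [550.9, -279.1, 52.4]
tcp_rot: [3.127, -0.002, 1.465]
contact_force: [-0.6, -0.2, -0.1]
grip_width: 43.4
tilt mrad world [14.7  0.3] rad 12.0 tan 8.5 z 52.4
t 22.55 pos [ 550.9 -279.1   52.4] rpy [ 1.792e+02 -1.000e-01  8.390e+01] w 43.4 F [-0.6 -0.2 -0.1] q6 -0.5
  delta tool [ 3.5 -1.9 11.4] turn -0.1 rows>= 0.2
```

```bash
python3 -m jog '[1,5,-3,6,0,1,0,0,0,0,1,0,0,0,0]'; python3 -c "
from h import *
tilt();plan(549.6,-275.4,41,84)"
```

```text
time: 22.85
tool_pos: [549.2, -274.5, 47.4]
tcp_rot: [3.125, -0.001, 1.464]
contact_force: [0.4, -0.7, -0.0]
grip_width: 43.4
tilt mrad world [16.9 -1.2] rad 14.7 tan 8.4 z 47.4
t 22.85 pos [ 549.2 -274.5   47.4] rpy [179.   -0.   83.9] w 43.4 F [ 0.4 -0.7 -0. ] q6 -0.49
  delta tool [-0.8  0.4  6.4] turn -0.1 rows>= 0.1
```

```bash
python3 -m jog '[1,-1,0,6,0,1,0,0,1,0,1,0,0,0,0]'; python3 -c "
from h import *
tilt();plan(549.6,-275.4,41,84)"
```

```text
time: 23.15
tool_pos: [550.1, -276.0, 41.9]
tcp_rot: [3.122, 0.001, 1.464]
contact_force: [-0.4, -0.1, 0.8]
grip_width: 43.5
tilt mrad world [19.4 -2.8] rad 17.7 tan 8.6 z 41.9
t 23.15 pos [ 550.1 -276.    41.9] rpy [178.9   0.   83.9] w 43.5 F [-0.4 -0.1  0.8] q6 -0.49
  delta tool [ 0.5 -0.6  0.9] turn -0.1 rows>= 0.0
```

```bash
python3 -m jog '[1,0,0,1,0,0,0,0,0,0,0,0,0,0,0,0,0,0,0,0,0,0,0,0,0]'; python3 -m jog '[0,0,0,-40,0,0,-15,0,-40,0,0,-20,0,-20,0,0,0,0,0,0]'; python3 -c "
from h import *
tilt();shot('w10')"
```

```text
time: 23.65
tool_pos: [550.4, -276.4, 41.2]
tcp_rot: [3.121, 0.001, 1.464]
contact_force: [-0.4, 0.8, 0.4]
grip_width: 70.8
time: 24.05
tool_pos: [543.9, -310.8, 141.9]
tcp_rot: [3.126, -0.001, 1.465]
contact_force: [-0.8, -1.0, -0.4]
grip_width: 91.4
tilt mrad world [15.9 -0.9] rad 13.2 tan 8.8 z 141.9
t 24.05 pos [ 543.9 -310.8  141.9] rpy [179.1  -0.   84. ] w 91.4 F [-0.8 -1.  -0.4] q6 -0.54
  delta tool [0. 0. 0.] turn 0 rows>= 0.0
w10 k 1.5
```

View pics/w10.png

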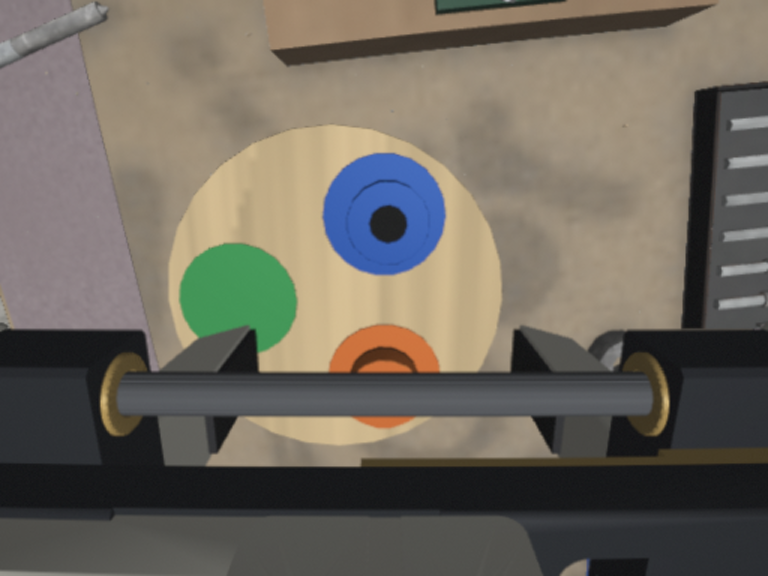

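```bash
python3 - <<'E'
from h import *
blob('w10',385,165,7);blob('w10',388,224,32,dark=True)
seq(635,160,250,92)
E
```

```text
w10 stats [ 216  102   81   81 4693] ell [255.7 142.2] [80.5 80.6] world [ 551.2 -274.4    7. ]
w10 stats [247 138  24  23 424] ell [258.4 148.9] [22.9 23.1] world [ 552.7 -276.7   32. ]
tilt mrad world [13.9  1.4] rad 10.3 tan 9.5 z 140.3
pos [ 543.5 -309.2  140.3] yaw 84.0 t 24.1 w 91.9
[np.float64(43.0), np.float64(4.0), np.float64(-10.0), np.float64(-8.0)]
[np.float64(42.0), np.float64(10.0), np.float64(-10.0), 0]
[np.float64(42.0), np.float64(10.0), np.float64(-10.0), 0]
[np.float64(42.0), np.float64(10.0), np.float64(-10.0), 0]
[np.float64(42.0), np.float64(10.0), np.float64(-10.0), 0]
[np.float64(42.0), np.float64(10.0), np.float64(-10.0), 0]
[np.float64(42.0), np.float64(10.0), np.float64(-10.0), 0]
[np.float64(42.0), np.float64(10.0), np.float64(-10.0), 0]
[np.float64(42.0), np.float64(10.0), np.float64(-10.0), 0]
[np.float64(42.0), np.float64(10.0), np.float64(-10.0), 0]
[np.float64(42.0), np.float64(10.0), np.float64(-10.0), 0]
```

```bash
python3 -m jog '[0,0,0,-45,-8,0,0,0,-40,0,0,42,10,-5,0,0,42,10,-5,0,0,42,10,-5,0]'; python3 -m jog '[0,42,10,0,0,0,42,10,0,0,0,42,10,0,0,0,42,10,0,0,0,42,10,0,0]'; python3 -c "
from h import *
seq(635,155,200,92)
"
```

```text
time: 24.6
tool_pos: [564.5, -178.8, 233.6]
tcp_rot: [3.141, -0.012, 1.603]
contact_force: [1.0, -0.1, -0.2]
grip_width: 91.6
time: 25.1
tool_pos: [604.2, 46.6, 226.8]
tcp_rot: [-3.128, -0.017, 1.604]
contact_force: [1.1, 0.6, 0.3]
grip_width: 92.3
tilt mrad world [-14.2  16.5] rad -15.1 tan 15.6 z 226.8
pos [604.2  46.6 226.8] yaw 91.9 t 25.1 w 92.3
[np.float64(36.0), np.float64(12.0), np.float64(9.0), np.float64(-0.1)]
[np.float64(36.0), np.float64(12.0), np.float64(9.0), 0]
[np.float64(36.0), np.float64(12.0), np.float64(9.0), 0]
```

```bash
python3 -m jog '[0,36,12,0,0,0,36,12,0,0,0,36,8,20,0,0,0,0,20,0,0,0,0,0,0]'; python3 -c "
from h import *
tilt();shot('w11')
"
```

```text
time: 25.6
tool_pos: [626.1, 172.8, 175.7]
tcp_rot: [-3.112, -0.019, 1.614]
contact_force: [-0.8, -0.2, 0.4]
grip_width: 92.0
tilt mrad world [-30.6  17.9] rad -27.8 tan 22.0 z 175.7
t 25.6 pos [626.1 172.8 175.7] rpy [-178.3   -1.1   92.5] w 92.0 F [-0.8 -0.2  0.4] q6 0.09
  delta tool [0. 0. 0.] turn 0 rows>= 0.0
w11 k 1.5
```

View pics/w11.png

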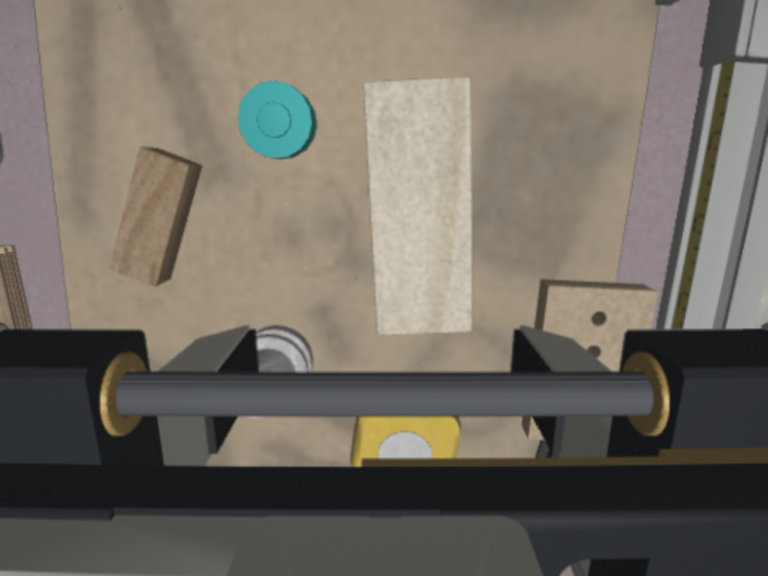

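```bash
python3 - <<'E'
from h import *
np.set_printoptions(precision=1,suppress=True)
p,d,c=load('w11'); crop(p,235,40,325,230,'c11a',3); crop(p,65,90,145,200,'c11b',5)
q=onz(c,np.array([(365,83),(469,78),(471,331),(378,334)])/1.5,38); print(q,q.mean(0), [np.linalg.norm(q[i]-q[(i+1)%4]).round(1) for i in range(4)])
E
```

```text
c11a k 3
c11b k 5
[[608.4 281.3  38. ]
 [664.1 286.1  38. ]
 [677.6 143.1  38. ]
 [621.3 138.1  38. ]] [642.8 212.1  38. ] [np.float64(56.0), np.float64(143.6), np.float64(56.5), np.float64(143.8)]
```

View pics/c11a.png

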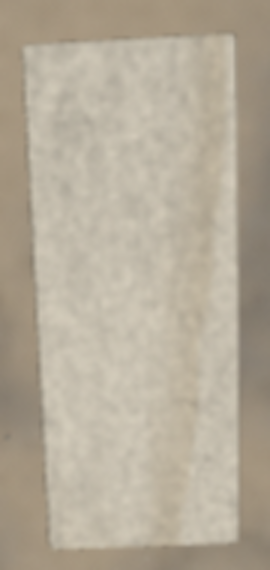

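View pics/c11b.png

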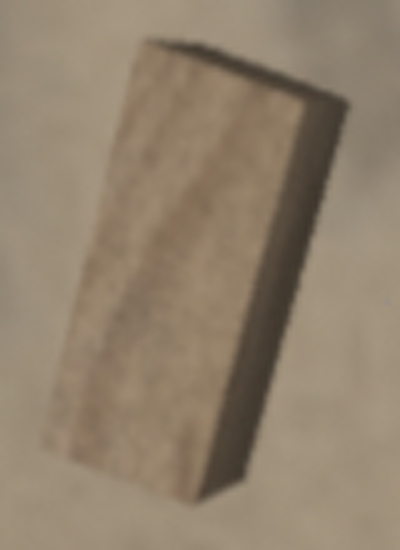

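```bash
python3 - <<'E'
from h import *
np.set_printoptions(precision=1,suppress=True)
p,d,c=load('w11')
q=onz(c,np.array([(145,40),(303,105),(197,503),(43,447)])/5-.4+[65,90],22); m=(q[0]+q[1]-q[2]-q[3]); print(q,q.mean(0),np.degrees(np.arctan2(m[1],m[0])), [np.linalg.norm(q[i]-q[(i+1)%4]).round(1) for i in range(4)])
seq(641,212,90,95)
E
```

```text
[[473.  243.4  22. ]
 [501.6 233.   22. ]
 [476.6 157.2  22. ]
 [446.8 166.8  22. ]] [474.5 200.1  22. ] 71.43332231156371 [np.float64(30.4), np.float64(79.9), np.float64(31.3), np.float64(81.0)]
tilt mrad world [-29.   18.7] rad -26.1 tan 22.6 z 177.1
pos [626.6 172.9 177.1] yaw 92.5 t 25.65 w 92.1
[np.float64(12.0), np.float64(6.0), np.float64(29.0), np.float64(-2.5)]
[np.float64(12.0), np.float64(7.0), np.float64(29.0), 0]
[np.float64(12.0), np.float64(7.0), np.float64(29.0), 0]
```

Oak is at about (473, 200), direction 71.4°; the pine is at (641, 212), direction 95°. I'll pick the pine.

```bash
python3 -m jog '[0,18,8,20,-2.5,0,18,8,35,0,0,0,0,30,0,0,0,0,0,0]'; python3 -c "
from h import *
seq(641,212,32,95)
"
```

```text
time: 26.05
tool_pos: [638.9, 211.1, 92.6]
tcp_rot: [-3.117, -0.022, 1.656]
contact_force: [-0.2, -0.7, -0.3]
grip_width: 92.0
tilt mrad world [-26.   19.4] rad -21.7 tan 24.1 z 92.6
pos [638.9 211.1  92.6] yaw 94.9 t 26.05 w 92.0
[np.float64(-0.0), np.float64(2.0), np.float64(30.0), np.float64(-0.1)]
[np.float64(-0.0), np.float64(2.0), np.float64(30.0), 0]
```

```bash
python3 -m jog '[0,0,2,30,0,0,0,1,22,0,0,0,0,0,0]'; python3 -c "
from h import *
seq(641,212,31,95);shot('w12')
"
```

```text
time: 26.35
tool_pos: [643.3, 211.0, 44.9]
tcp_rot: [-3.123, -0.022, 1.653]
contact_force: [-0.5, -0.4, 0.6]
grip_width: 91.7
tilt mrad world [-20.1  20.7] rad -15.8 tan 24.2 z 44.9
pos [643.3 211.   44.9] yaw 94.7 t 26.35 w 91.7
[np.float64(1.0), np.float64(-2.0), np.float64(14.0), np.float64(-0.3)]
t 26.35 pos [643.3 211.   44.9] rpy [-178.9   -1.3   94.7] w 91.7 F [-0.5 -0.4  0.6] q6 0.1
  delta tool [0. 0. 0.] turn 0 rows>= 0.0
w12 k 1.5
```

View pics/w12.png

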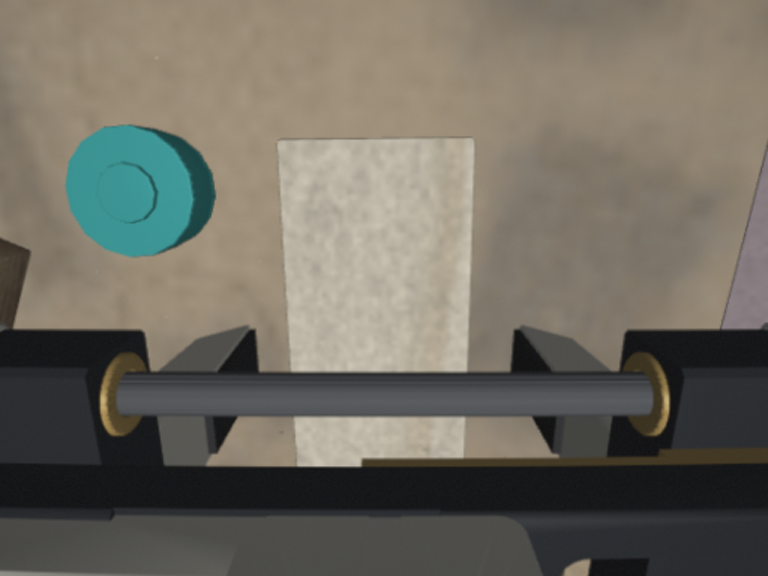

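```bash
python3 - <<'E'
from h import *
np.set_printoptions(precision=1,suppress=True)
p,d,c=load('w12'); q=onz(c,np.array([(278,140),(473,138)])/1.5,38); m=q.mean(0); u=np.array([np.cos(np.radians(95)),np.sin(np.radians(95)),0]); print(q,m-72.5*u)
E
python3 -m jog '[0,0,-2,12,0,0,0,0,2,0,0,0,0,0,0]'; python3 -c "
from h import *
seq(641,212,31,95)"
```

```text
[[608.  281.7  38. ]
 [664.1 286.8  38. ]] [642.3 212.   38. ]
time: 26.7
tool_pos: [644.6, 210.7, 37.5]
tcp_rot: [-3.133, -0.023, 1.652]
contact_force: [0.5, -0.2, -0.3]
grip_width: 91.5
tilt mrad world [-10.   22.7] rad -5.5 tan 24.2 z 37.5
pos [644.6 210.7  37.5] yaw 94.6 t 26.7 w 91.5
[np.float64(1.0), np.float64(-3.0), np.float64(7.0), np.float64(-0.4)]
```

```bash
python3 -m jog '[0,1,-3,6,0,0,0,0,2,0,1,0,0,0,0,1,0,0,0,0,1,0,0,0,0]';python3 -m jog '[1,0,0,0,0,1,0,0,0,0,1,0,0,0,0,1,0,0,0,0]';  python3 -c "
from h import *
seq(641,212,31,95)"
```

```text
time: 27.2
tool_pos: [641.8, 212.0, 30.8]
tcp_rot: [-3.136, -0.024, 1.652]
contact_force: [-0.3, -0.0, -0.6]
grip_width: 72.3
time: 27.6
tool_pos: [641.9, 212.1, 31.0]
tcp_rot: [-3.136, -0.024, 1.652]
contact_force: [-1.0, -0.6, 0.5]
grip_width: 57.9
tilt mrad world [-7.5 23.3] rad -2.8 tan 24.4 z 31.0
pos [641.9 212.1  31. ] yaw 94.7 t 27.6 w 57.9
[np.float64(-0.0), np.float64(-1.0), np.float64(-0.0), np.float64(-0.3)]
```

```bash
python3 -m jog '[1,0,0,-20,0,1,0,0,-20,0,1,0,0,-20,0,1,0,0,-20,0,1,0,0,-20,0]';python3 -m jog '[1,0,0,-20,0,1,0,0,-20,0,1,0,0,-20,0,1,0,0,-20,0,1,0,0,-20,0]';  python3 -c "
from h import *
seq(545,-325,225,82.6,step=42)"
```

```text
time: 28.1
tool_pos: [639.3, 209.0, 127.6]
tcp_rot: [-3.123, -0.022, 1.652]
contact_force: [0.3, -0.3, -2.8]
grip_width: 57.7
time: 28.6
tool_pos: [639.9, 206.4, 229.1]
tcp_rot: [-3.117, -0.021, 1.651]
contact_force: [0.3, -0.2, -2.1]
grip_width: 58.3
tilt mrad world [-25.8  19.4] rad -21.7 tan 23.9 z 229.1
pos [639.9 206.4 229.1] yaw 94.6 t 28.6 w 58.3
[np.float64(-40.0), np.float64(-11.0), np.float64(-0.0), np.float64(6.0)]
[np.float64(-41.0), np.float64(-6.0), np.float64(-0.0), np.float64(6.0)]
[np.float64(-41.0), np.float64(-2.0), np.float64(-0.0), 0]
[np.float64(-41.0), np.float64(-2.0), np.float64(-0.0), 0]
[np.float64(-41.0), np.float64(-2.0), np.float64(-0.0), 0]
[np.float64(-41.0), np.float64(-2.0), np.float64(-0.0), 0]
[np.float64(-41.0), np.float64(-2.0), np.float64(-0.0), 0]
[np.float64(-41.0), np.float64(-2.0), np.float64(-0.0), 0]
[np.float64(-41.0), np.float64(-2.0), np.float64(-0.0), 0]
[np.float64(-41.0), np.float64(-2.0), np.float64(-0.0), 0]
[np.float64(-41.0), np.float64(-2.0), np.float64(-0.0), 0]
[np.float64(-41.0), np.float64(-2.0), np.float64(-0.0), 0]
[np.float64(-41.0), np.float64(-2.0), np.float64(-0.0), 0]
```

```bash
python3 -m jog '[1,-40,-11,-4,6,1,-41,-6,-4,6,1,-41,-2,-4,0,1,-41,-2,-4,0,1,-41,-2,-4,0]';python3 -m jog '[1,-41,-2,-4,0,1,-41,-2,-4,0,1,-41,-2,-4,0,1,-41,-2,-4,0,1,-41,-2,-4,0]';  python3 -c "
from h import *
seq(545,-325,225,82.6,step=42)"
```

```text
time: 29.1
tool_pos: [602.6, 3.2, 247.4]
tcp_rot: [-3.116, -0.019, 1.443]
contact_force: [0.5, -0.7, -1.7]
grip_width: 57.8
time: 29.6
tool_pos: [563.2, -207.0, 263.1]
tcp_rot: [-3.113, -0.019, 1.443]
contact_force: [0.6, -0.3, -1.2]
grip_width: 57.7
tilt mrad world [-25.5  22.7] rad -33.2 tan 8.2 z 263.1
pos [ 563.2 -207.   263.1] yaw 82.7 t 29.6 w 57.7
[np.float64(-40.0), np.float64(-1.0), np.float64(12.0), np.float64(0.1)]
[np.float64(-40.0), np.float64(-1.0), np.float64(12.0), 0]
[np.float64(-40.0), np.float64(-1.0), np.float64(12.0), 0]
```

```bash
python3 -m jog '[1,-40,-1,5,0,1,-40,-1,12,0,1,-38,-1,25,0,1,0,0,25,0,1,0,0,25,0]';python3 -m jog '[1,0,0,20,0,1,0,0,20,0,1,0,0,0,0]';  python3 -c "
from h import *
seq(545,-325.7,80,82.6,step=42)"
```

```text
time: 30.1
tool_pos: [540.6, -334.5, 169.4]
tcp_rot: [-3.121, -0.013, 1.435]
contact_force: [0.6, 0.3, -3.1]
grip_width: 57.7
time: 30.4
tool_pos: [536.4, -333.2, 122.3]
tcp_rot: [-3.112, -0.019, 1.433]
contact_force: [-0.7, -0.0, -2.6]
grip_width: 57.8
tilt mrad world [-26.8  22.6] rad -35.1 tan 0.8 z 122.3
pos [ 536.4 -333.2  122.3] yaw 82.1 t 30.4 w 57.8
[np.float64(4.0), np.float64(4.0), np.float64(21.0), np.float64(-0.5)]
[np.float64(4.0), np.float64(4.0), np.float64(21.0), 0]
```

```bash
python3 -m jog '[1,1,0,-10,0,1,1,0,-10,0,1,1,1,-10,0,1,0,1,-10,0,1,0,1,-10,0]';python3 -m jog '[1,0,0,25,0,1,0,0,25,-0.5,1,0,0,0.5,0,1,0,0,0.5,0,1,0,0,0.5,0]';  python3 -c "
from h import *
seq(545,-325.7,80,82.6,step=42)"
```

```text
time: 30.9
tool_pos: [542.7, -332.0, 180.2]
tcp_rot: [-3.116, -0.016, 1.433]
contact_force: [0.1, -0.4, -2.1]
grip_width: 57.9
time: 31.4
tool_pos: [545.6, -333.6, 138.2]
tcp_rot: [-3.13, -0.008, 1.443]
contact_force: [0.8, 0.5, -1.2]
grip_width: 57.8
tilt mrad world [-10.6   9.9] rad -14.5 tan 1.2 z 138.2
pos [ 545.6 -333.6  138.2] yaw 82.7 t 31.4 w 57.8
[np.float64(4.0), np.float64(-0.0), np.float64(29.0), np.float64(0.1)]
[np.float64(4.0), np.float64(-0.0), np.float64(29.0), 0]
```

```bash
python3 -m jog '[1,5,0,25,0,1,5,0,20,0,1,0,0,0,0,1,0,0,0,0]';  python3 -c "
from h import *
seq(545,-325.7,66,82.6,step=42)"
```

```text
time: 31.8
tool_pos: [549.2, -325.4, 98.7]
tcp_rot: [-3.138, -0.003, 1.442]
contact_force: [-0.2, 0.6, -1.9]
grip_width: 57.9
tilt mrad world [-2.8  3.6] rad -4.4 tan 1.2 z 98.7
pos [ 549.2 -325.4   98.7] yaw 82.6 t 31.8 w 57.9
[np.float64(-1.0), np.float64(-4.0), np.float64(33.0), np.float64(0.0)]
```

```bash
python3 -m jog '[1,-1,-5,15,0,1,0,-1,10,0,1,0,0,0,0,1,0,0,0,0]';  python3 -c "
from h import *
seq(545,-325.7,65,82.6,step=42); shot('w13'); shot('s13','side')"
```

```text
time: 32.2
tool_pos: [545.5, -328.1, 78.7]
tcp_rot: [3.137, 0.001, 1.442]
contact_force: [-0.2, -0.2, -2.5]
grip_width: 58.0
tilt mrad world [ 4.1 -1.8] rad 4.4 tan 1.1 z 78.7
pos [ 545.5 -328.1   78.7] yaw 82.6 t 32.2 w 58.0
[np.float64(2.0), np.float64(-1.0), np.float64(14.0), np.float64(0.0)]
t 32.2 pos [ 545.5 -328.1   78.7] rpy [1.798e+02 1.000e-01 8.260e+01] w 58.0 F [-0.2 -0.2 -2.5] q6 -0.53
  delta tool [0. 0. 0.] turn 0 rows>= 0.0
w13 k 1.5
t 32.25 pos [ 545.6 -328.1   78.7] rpy [1.797e+02 1.000e-01 8.260e+01] w 57.8 F [-0.1 -0.2 -2.1] q6 -0.53
  delta tool [0. 0. 0.] turn 0 rows>= 0.0
s13 k 1.5
```

```bash
python3 -c "
from h import *
p,d,c=load('s13'); crop(p,230,190,370,290,'c13')"
```

```text
c13 k 5
```

View pics/c13.png

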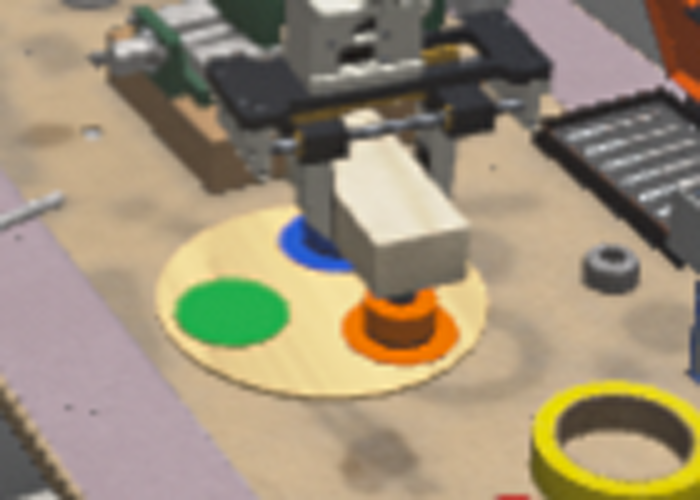

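View pics/w13.png

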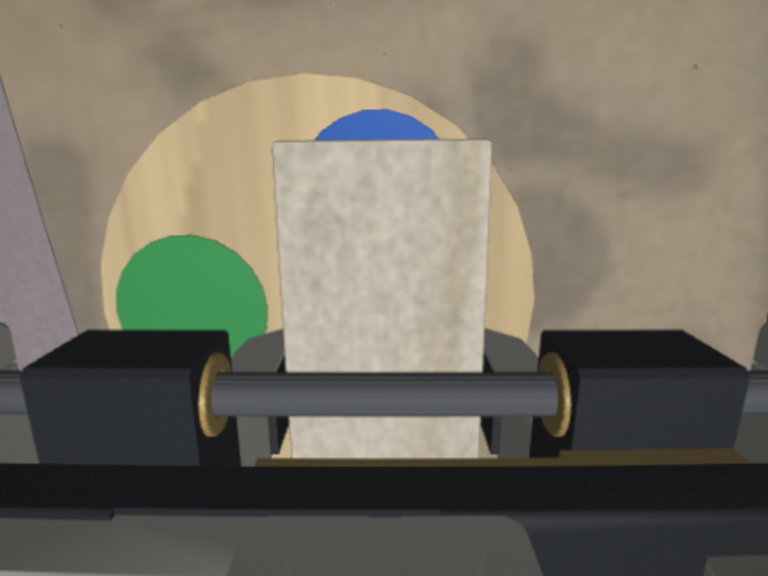

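```bash
python3 -m jog '[1,3,-1,7,0,1,1,0,5,0,1,0,0,0,0]';  python3 -c "
from h import *
seq(545,-325.7,64,82.6,step=42)"
```

```text
time: 32.6
tool_pos: [545.6, -323.8, 66.7]
tcp_rot: [3.136, 0.002, 1.442]
contact_force: [-0.1, -0.8, -0.9]
grip_width: 58.1
tilt mrad world [ 5.6 -2.8] rad 6.1 tan 1.2 z 66.7
pos [ 545.6 -323.8   66.7] yaw 82.6 t 32.6 w 58.1
[np.float64(-2.0), np.float64(-0.0), np.float64(3.0), np.float64(0.0)]
```

```bash
python3 -m jog '[1,-2,0,2,0,1,0,0,1,0,1,0,0,0,0]';  python3 -c "
from h import *
seq(545,-325.7,63,82.6,step=42);plan(545,-325,63)"
```

```text
time: 32.9
tool_pos: [545.5, -325.9, 64.1]
tcp_rot: [3.136, 0.002, 1.442]
contact_force: [-1.2, 0.8, -1.3]
grip_width: 57.7
tilt mrad world [ 5.5 -2.9] rad 6.1 tan 1.1 z 64.1
pos [ 545.5 -325.9   64.1] yaw 82.6 t 32.9 w 57.7
[np.float64(0.0), np.float64(-0.0), np.float64(1.0), np.float64(0.0)]
t 32.9 pos [ 545.5 -325.9   64.1] rpy [1.797e+02 1.000e-01 8.260e+01] w 57.7 F [-1.2  0.8 -1.3] q6 -0.53
  delta tool [ 0.9 -0.6  1.1] turn 0 rows>= 0.0
```

```bash
python3 -m jog '[1,0,0,1,0,1,0,0,0,0,1,0,0,0,0]';  python3 -c "
from h import *
plan(545,-325,63)"
```

```text
time: 33.2
tool_pos: [545.4, -326.1, 63.7]
tcp_rot: [3.135, 0.002, 1.442]
contact_force: [-1.0, -0.5, 0.1]
grip_width: 57.9
t 33.2 pos [ 545.4 -326.1   63.7] rpy [1.796e+02 1.000e-01 8.260e+01] w 57.9 F [-1.  -0.5  0.1] q6 -0.53
  delta tool [ 1.  -0.6  0.7] turn 0 rows>= 0.0
```

```bash
python3 -m jog '[1,0,0,1,0,1,0,0,0,0,0,0,0,0,0,0,0,0,0,0,0,0,0,0,0]';  python3 -m jog '[0,0,0,0,0,0,0,0,0,0,0,0,0,-20,0,0,0,0,-30,0,0,0,0,-40,0]'; python3 -m jog '[0,-20,0,-30,0,0,-25,0,-10,0,0,0,0,0,0]';python3 -c "
from h import *
tilt(); shot('w14'); shot('s14','side'); crop(load('s14')[0],230,190,370,290,'c14')"
```

```text
time: 33.7
tool_pos: [546.1, -326.6, 62.9]
tcp_rot: [3.134, 0.004, 1.442]
contact_force: [-0.0, 0.5, -0.2]
grip_width: 77.3
time: 34.2
tool_pos: [542.8, -324.1, 148.1]
tcp_rot: [-3.138, -0.003, 1.442]
contact_force: [-0.1, -1.3, 0.3]
grip_width: 91.8
time: 34.5
tool_pos: [539.2, -370.8, 196.5]
tcp_rot: [3.136, 0.003, 1.444]
contact_force: [0.2, 0.3, 0.4]
grip_width: 91.8
tilt mrad world [ 5.2 -3.4] rad 6.1 tan 0.9 z 196.5
t 34.5 pos [ 539.2 -370.8  196.5] rpy [179.7   0.2  82.7] w 91.8 F [0.2 0.3 0.4] q6 -0.59
  delta tool [0. 0. 0.] turn 0 rows>= 0.0
w14 k 1.5
t 34.55 pos [ 539.3 -369.2  195.8] rpy [1.797e+02 1.000e-01 8.280e+01] w 91.6 F [0.2 0.2 0.6] q6 -0.59
  delta tool [0. 0. 0.] turn 0 rows>= 0.0
s14 k 1.5
c14 k 5
```

View pics/w14.png

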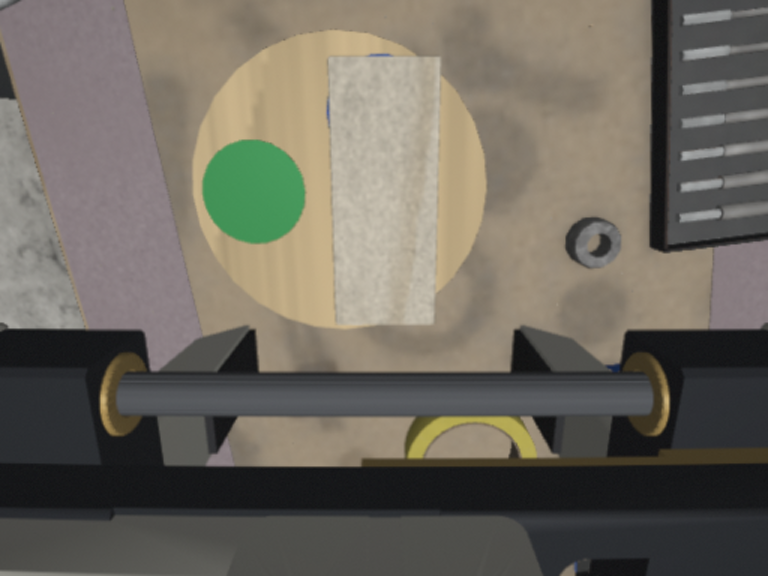

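View pics/c14.png

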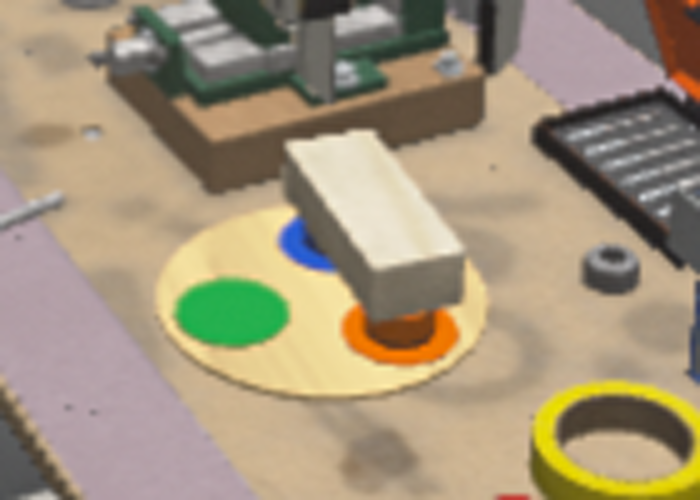

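```bash
python3 - <<'E'
from h import *
np.set_printoptions(precision=1,suppress=True)
p,d,c=load('w14'); q=onz(c,np.array([(329,57),(440,57),(434,324),(336,324)])/1.5,70); m=q[0]+q[1]-q[2]-q[3]; print(q,q.mean(0),np.degrees(np.arctan2(m[1],m[0])))
blob('w14',254,191,7)
seq(460,155,235,72)
E
```

```text
[[ 528.5 -251.6   70. ]
 [ 584.3 -258.7   70. ]
 [ 566.9 -401.4   70. ]
 [ 510.2 -394.1   70. ]] [ 547.4 -326.5   70. ] 82.85806914665922
w14 stats [ 136   94   67   68 3610] ell [168.7 127.2] [65.6 69.9] world [ 459.8 -315.3    7. ]
tilt mrad world [2.8 0.3] rad 1.9 tan 2.1 z 194.5
pos [ 539.1 -367.9  194.5] yaw 82.8 t 34.6 w 91.9
[np.float64(42.0), np.float64(-12.0), np.float64(-3.0), np.float64(5.4)]
[np.float64(41.0), np.float64(-16.0), np.float64(-3.0), np.float64(5.4)]
[np.float64(39.0), np.float64(-20.0), np.float64(-3.0), 0]
[np.float64(39.0), np.float64(-20.0), np.float64(-3.0), 0]
[np.float64(39.0), np.float64(-20.0), np.float64(-3.0), 0]
[np.float64(39.0), np.float64(-20.0), np.float64(-3.0), 0]
[np.float64(39.0), np.float64(-20.0), np.float64(-3.0), 0]
[np.float64(39.0), np.float64(-20.0), np.float64(-3.0), 0]
[np.float64(39.0), np.float64(-20.0), np.float64(-3.0), 0]
[np.float64(39.0), np.float64(-20.0), np.float64(-3.0), 0]
[np.float64(39.0), np.float64(-20.0), np.float64(-3.0), 0]
[np.float64(39.0), np.float64(-20.0), np.float64(-3.0), 0]
```

```bash
python3 -m jog '[0,42,-12,-12,5.5,0,41,-16,-12,5.5,0,39,-20,-5,0,0,39,-20,-3,0,0,39,-20,-3,0]'; python3 -m jog '[0,39,-20,-3,0,0,39,-20,-3,0,0,39,-20,-3,0,0,39,-20,-3,0,0,39,-20,0,0]'; python3 -c "
from h import *
seq(458,155,170,71.4)"
```

```text
time: 35.1
tool_pos: [502.5, -143.5, 222.6]
tcp_rot: [-3.131, -0.006, 1.24]
contact_force: [0.4, 0.3, 0.2]
grip_width: 91.7
time: 35.6
tool_pos: [463.5, 86.8, 232.9]
tcp_rot: [-3.12, -0.006, 1.243]
contact_force: [1.3, 0.2, -0.3]
grip_width: 91.8
tilt mrad world [-18.2  12.7] rad -18.0 tan 12.9 z 232.9
pos [463.5  86.8 232.9] yaw 71.2 t 35.6 w 91.8
[np.float64(21.0), np.float64(-9.0), np.float64(21.0), np.float64(-0.2)]
[np.float64(21.0), np.float64(-9.0), np.float64(21.0), 0]
[np.float64(21.0), np.float64(-9.0), np.float64(21.0), 0]
```

```bash
python3 -m jog '[0,21,-8,21,0,0,21,-8,30,0,0,21,-4,30,0,0,0,0,0,0]';python3 -c "
from h import *
tilt();shot('w15')"
```

```text
time: 36.0
tool_pos: [456.5, 164.4, 148.2]
tcp_rot: [-3.115, -0.006, 1.253]
contact_force: [0.1, 0.1, 0.6]
grip_width: 91.6
tilt mrad world [-23.2  13.6] rad -20.4 tan 17.5 z 148.2
t 36.0 pos [456.5 164.4 148.2] rpy [-178.5   -0.3   71.8] w 91.6 F [0.1 0.1 0.6] q6 0.48
  delta tool [0. 0. 0.] turn 0 rows>= 0.0
w15 k 1.5
```

View pics/w15.png

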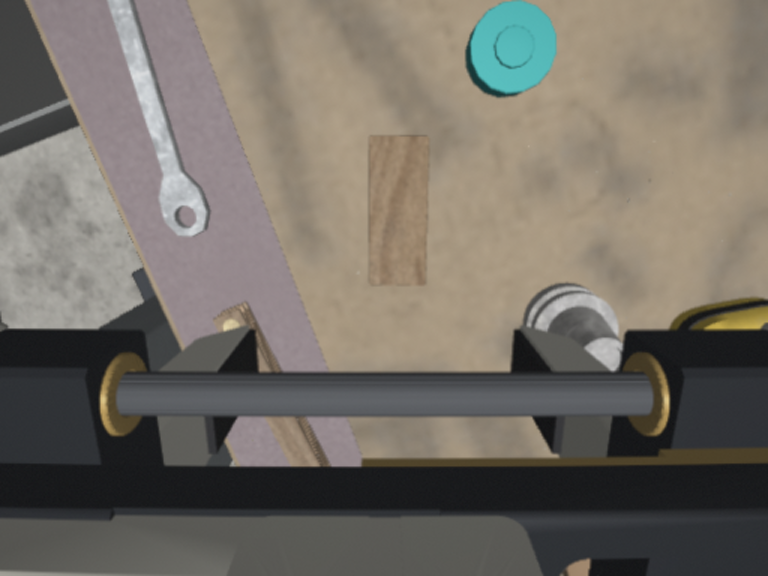

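```bash
python3 - <<'E'
from h import *
np.set_printoptions(precision=1,suppress=True)
p,d,c=load('w15'); q=onz(c,np.array([(369,135),(428,135),(426,285),(369,284)])/1.5,22); m=q[0]+q[1]-q[2]-q[3]; print(q.mean(0),np.degrees(np.arctan2(m[1],m[0])))
w=q.mean(0)-1.6*np.array([.95,-.32,0])
seq(w[0],w[1],60,np.degrees(np.arctan2(m[1],m[0])))
E
```

```text
[474.3 200.   22. ] 71.84847224189751
tilt mrad world [-21.   13.6] rad -18.3 tan 17.0 z 149.9
pos [457.4 163.6 149.9] yaw 71.8 t 36.05 w 91.8
[np.float64(13.0), np.float64(2.0), np.float64(30.0), np.float64(-0.1)]
[np.float64(13.0), np.float64(2.0), np.float64(30.0), 0]
[np.float64(13.0), np.float64(2.0), np.float64(30.0), 0]
```

```bash
python3 -m jog '[0,20,1,25,0,0,20,1,30,0,0,0,0,25,0,0,0,0,0,0]';python3 -c "
from h import *
tilt();seq(472.8,200.5,29,71.8)"
```

```text
time: 36.45
tool_pos: [472.3, 201.7, 72.1]
tcp_rot: [-3.123, -0.008, 1.253]
contact_force: [-0.7, -0.3, 0.5]
grip_width: 91.9
tilt mrad world [-15.4  13.8] rad -11.6 tan 17.1 z 72.1
tilt mrad world [-15.4  13.8] rad -11.6 tan 17.1 z 72.1
pos [472.3 201.7  72.1] yaw 71.8 t 36.45 w 91.9
[np.float64(-1.0), np.float64(2.0), np.float64(43.0), np.float64(-0.0)]
```

```bash
python3 -m jog '[0,-1,0,20,0,0,0,0,10,0,0,0,0,0,0]';python3 -c "
from h import *
seq(472.8,200.5,29,71.8)"
```

```text
time: 36.75
tool_pos: [474.0, 199.9, 45.8]
tcp_rot: [-3.127, -0.011, 1.251]
contact_force: [-0.1, 0.2, 0.3]
grip_width: 91.5
tilt mrad world [-10.3  14.9] rad -6.5 tan 16.9 z 45.8
pos [474.  199.9  45.8] yaw 71.7 t 36.75 w 91.5
[np.float64(0.0), np.float64(-1.0), np.float64(17.0), np.float64(-0.1)]
```

```bash
python3 -m jog '[0,0,-2,12,0,0,0,0,4,0,0,0,0,0,0]';python3 -c "
from h import *
seq(472.8,200.5,28,71.8)"
```

```text
time: 37.05
tool_pos: [473.7, 200.5, 31.8]
tcp_rot: [-3.131, -0.013, 1.25]
contact_force: [0.1, 0.3, -0.9]
grip_width: 92.0
tilt mrad world [-5.6 16. ] rad -1.6 tan 16.9 z 31.8
pos [473.7 200.5  31.8] yaw 71.6 t 37.05 w 92.0
[np.float64(-0.0), np.float64(-1.0), np.float64(4.0), np.float64(-0.2)]
```

```bash
python3 -m jog '[0,0,-1,3,0,1,0,0,0,0,1,0,0,0,0,1,0,0,0,0,1,0,0,0,0]';python3 -m jog '[1,0,0,0,0,1,0,0,0,0,1,0,0,0,0,1,0,0,0,0,1,0,0,0,0]';python3 -m jog '[1,0,0,0,0,1,0,0,0,0]';python3 -c "
from h import *
seq(472.8,200.5,28,71.8)"
```

```text
time: 37.55
tool_pos: [473.1, 201.1, 29.5]
tcp_rot: [-3.132, -0.014, 1.251]
contact_force: [-0.3, 0.3, 0.5]
grip_width: 64.5
time: 38.05
tool_pos: [473.3, 201.2, 29.7]
tcp_rot: [-3.133, -0.014, 1.251]
contact_force: [-1.1, 0.8, 0.0]
grip_width: 31.3
time: 38.25
tool_pos: [473.3, 201.2, 29.7]
tcp_rot: [-3.133, -0.014, 1.251]
contact_force: [0.1, -0.1, 0.2]
grip_width: 31.7
tilt mrad world [-3.8 16.4] rad 0.2 tan 16.9 z 29.7
pos [473.3 201.2  29.7] yaw 71.7 t 38.25 w 31.7
[np.float64(-1.0), np.float64(-0.0), np.float64(2.0), np.float64(-0.1)]
```

```bash
python3 -m jog '[1,0,0,-20,0,1,0,0,-20,0,1,0,0,-20,0,1,0,0,-20,0,1,0,0,-20,0]';python3 -m jog '[1,0,0,-20,0,1,0,0,-20,0,1,0,0,-20,0,1,0,0,-20,0,1,0,0,-20,0]';  python3 -c "
from h import *
seq(545.7,-326.5,235,82.9,step=44)"
```

```text
time: 38.75
tool_pos: [471.2, 198.9, 129.6]
tcp_rot: [-3.125, -0.01, 1.251]
contact_force: [0.4, 0.4, 0.1]
grip_width: 31.9
time: 39.25
tool_pos: [471.3, 197.1, 233.4]
tcp_rot: [-3.124, -0.009, 1.251]
contact_force: [-0.2, 0.2, -0.7]
grip_width: 31.8
tilt mrad world [-14.4  13.8] rad -10.8 tan 16.8 z 233.4
pos [471.3 197.1 233.4] yaw 71.6 t 39.25 w 31.8
[np.float64(-36.0), np.float64(18.0), np.float64(-1.0), np.float64(-5.6)]
[np.float64(-38.0), np.float64(14.0), np.float64(-1.0), np.float64(-5.6)]
[np.float64(-39.0), np.float64(11.0), np.float64(-1.0), 0]
[np.float64(-39.0), np.float64(11.0), np.float64(-1.0), 0]
[np.float64(-39.0), np.float64(11.0), np.float64(-1.0), 0]
[np.float64(-39.0), np.float64(11.0), np.float64(-1.0), 0]
[np.float64(-39.0), np.float64(11.0), np.float64(-1.0), 0]
[np.float64(-39.0), np.float64(11.0), np.float64(-1.0), 0]
[np.float64(-39.0), np.float64(11.0), np.float64(-1.0), 0]
[np.float64(-39.0), np.float64(11.0), np.float64(-1.0), 0]
[np.float64(-39.0), np.float64(11.0), np.float64(-1.0), 0]
[np.float64(-39.0), np.float64(11.0), np.float64(-1.0), 0]
[np.float64(-39.0), np.float64(11.0), np.float64(-1.0), 0]
```

```bash
python3 -m jog '[1,-36,18,-4,-5.6,1,-38,14,-4,-5.6,1,-39,11,-4,0,1,-39,11,-4,0,1,-39,11,-4,0]';python3 -m jog '[1,-39,11,-4,0,1,-39,11,-4,0,1,-39,11,-4,0,1,-39,11,-4,0,1,-39,11,-4,0]';  python3 -c "
from h import *
seq(545.7,-326.5,200,82.9,step=44)"
```

```text
time: 39.75
tool_pos: [502.7, -4.5, 253.7]
tcp_rot: [-3.131, -0.015, 1.464]
contact_force: [-0.2, -0.2, -0.8]
grip_width: 32.0
time: 40.25
tool_pos: [536.0, -212.8, 270.4]
tcp_rot: [-3.13, -0.016, 1.464]
contact_force: [0.5, 0.2, -0.7]
grip_width: 32.2
tilt mrad world [-9.4 17.1] rad -16.7 tan 10.2 z 270.4
pos [ 536.  -212.8  270.4] yaw 83.9 t 40.25 w 32.2
[np.float64(-28.0), np.float64(6.0), np.float64(17.0), np.float64(1.0)]
[np.float64(-28.0), np.float64(6.0), np.float64(17.0), 0]
[np.float64(-28.0), np.float64(6.0), np.float64(17.0), 0]
[np.float64(-28.0), np.float64(6.0), np.float64(17.0), 0]
```

```bash
python3 -m jog '[1,-38,3,10,1,1,-38,3,20,0,1,-36,2,25,0,1,0,0,25,0,1,0,0,0,0]';  python3 -c "
from h import *
seq(545.7,-326.5,150,82.9,step=44)"
```

```text
time: 40.75
tool_pos: [528.7, -334.6, 185.3]
tcp_rot: [-3.132, -0.014, 1.439]
contact_force: [-0.6, 1.2, -0.7]
grip_width: 31.6
tilt mrad world [-7.7 15.5] rad -15.8 tan 7.0 z 185.3
pos [ 528.7 -334.6  185.3] yaw 82.5 t 40.75 w 31.6
[np.float64(10.0), np.float64(16.0), np.float64(35.0), np.float64(-0.4)]
```

```bash
python3 -m jog '[1,10,16,20,-0.4,1,0,0,25,0,1,0,0,0,0,1,0,0,0,0]';  python3 -c "
from h import *
seq(545.7,-326.5,115,82.9,step=44);shot('w16')"
```

```text
time: 41.15
tool_pos: [547.5, -325.7, 143.8]
tcp_rot: [-3.135, -0.012, 1.447]
contact_force: [0.3, -0.5, 1.2]
grip_width: 31.8
tilt mrad world [-4.7 13.2] rad -11.8 tan 7.5 z 143.8
pos [ 547.5 -325.7  143.8] yaw 82.9 t 41.15 w 31.8
[np.float64(-1.0), np.float64(-1.0), np.float64(29.0), np.float64(0.0)]
t 41.15 pos [ 547.5 -325.7  143.8] rpy [-179.6   -0.7   82.9] w 31.8 F [ 0.3 -0.5  1.2] q6 -0.54
  delta tool [0. 0. 0.] turn 0 rows>= 0.0
w16 k 1.5
```

View pics/w16.png

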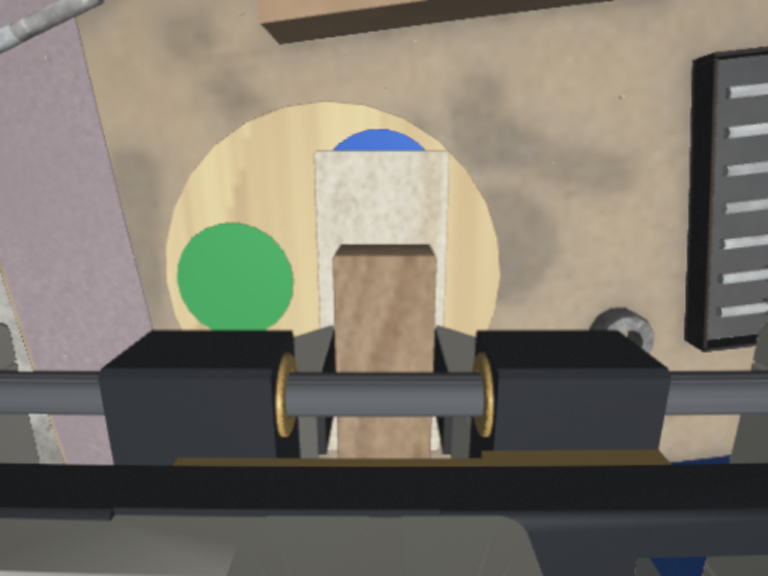

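Oak is centred over the pine (oak spans 334–437, pine 315–448). Lowering.

```bash
python3 -m jog '[1,0,-2,15,0,1,0,-1,11,0,1,0,0,0,0,1,0,0,0,0]';  python3 -c "
from h import *
seq(545.7,-326.5,101,82.9,step=44)"
```

```text
time: 41.6
tool_pos: [546.3, -326.1, 123.6]
tcp_rot: [3.14, -0.008, 1.448]
contact_force: [0.3, -0.3, -0.7]
grip_width: 31.7
tilt mrad world [2.5 7.5] rad -2.6 tan 7.5 z 123.6
pos [ 546.3 -326.1  123.6] yaw 82.9 t 41.6 w 31.7
[np.float64(-1.0), np.float64(-1.0), np.float64(23.0), np.float64(0.0)]
```

```bash
python3 -m jog '[1,0,-2,12,0,1,0,0,6,0,1,0,0,0,0,1,0,0,0,0]';  python3 -c "
from h import *
seq(545.7,-326.5,101,82.9,step=44)"
```

```text
time: 42.0
tool_pos: [544.7, -326.2, 105.6]
tcp_rot: [3.138, -0.007, 1.448]
contact_force: [0.2, -0.3, 0.3]
grip_width: 31.8
tilt mrad world [4.2 6.2] rad -0.5 tan 7.5 z 105.6
pos [ 544.7 -326.2  105.6] yaw 82.9 t 42.0 w 31.8
[np.float64(-0.0), np.float64(1.0), np.float64(5.0), np.float64(0.0)]
```

```bash
python3 -m jog '[1,0,1,3,0,1,0,0,1,0,1,0,0,0,0]';  python3 -c "
from h import *
plan(545.7,-326.5,100)"
```

```text
time: 42.3
tool_pos: [546.0, -326.4, 101.5]
tcp_rot: [3.138, -0.007, 1.448]
contact_force: [-0.2, 0.5, -0.4]
grip_width: 31.6
t 42.3 pos [ 546.  -326.4  101.5] rpy [179.8  -0.4  82.9] w 31.6 F [-0.2  0.5 -0.4] q6 -0.54
  delta tool [-0.1 -0.3  1.5] turn 0 rows>= 0.0
```

```bash
python3 -m jog '[1,0,0,1,0,1,0,0,0,0]';  python3 -c "
from h import *
plan(545.7,-326.5,100)"
```

```text
time: 42.5
tool_pos: [546.1, -326.4, 100.5]
tcp_rot: [3.138, -0.006, 1.448]
contact_force: [0.6, -0.0, -0.7]
grip_width: 31.3
t 42.5 pos [ 546.1 -326.4  100.5] rpy [179.8  -0.4  82.9] w 31.3 F [ 0.6 -0.  -0.7] q6 -0.54
  delta tool [-0.1 -0.4  0.5] turn 0 rows>= 0.0
```

```bash
python3 -m jog '[1,0,0,0.7,0,1,0,0,0,0]';  python3 -c "
from h import *
plan(545.7,-326.5,100)"
```

```text
time: 42.7
tool_pos: [546.2, -326.5, 100.2]
tcp_rot: [3.137, -0.006, 1.448]
contact_force: [-0.4, -0.3, 0.3]
grip_width: 31.9
t 42.7 pos [ 546.2 -326.5  100.2] rpy [179.7  -0.4  82.9] w 31.9 F [-0.4 -0.3  0.3] q6 -0.54
  delta tool [-0.  -0.5  0.2] turn 0 rows>= 0.0
```

```bash
python3 -m jog '[1,0,0,0.7,0,0,0,0,0,0,0,0,0,0,0,0,0,0,0,0,0,0,0,0,0]';  python3 -m jog '[0,0,0,0,0,0,0,0,-20,0,0,0,0,-30,0,0,0,0,-40,0]'; python3 -m jog '[0,-20,0,-20,0,0,-25,0,-10,0,0,0,0,0,0]';python3 -c "
from h import *
tilt(); shot('w17'); shot('s17','side'); crop(load('s17')[0],230,190,370,290,'c17')"
```

```text
time: 43.2
tool_pos: [546.4, -326.7, 99.8]
tcp_rot: [3.137, -0.006, 1.448]
contact_force: [-0.3, -0.2, 0.7]
grip_width: 59.1
time: 43.6
tool_pos: [543.2, -325.1, 184.9]
tcp_rot: [-3.134, -0.013, 1.447]
contact_force: [-0.0, -0.5, 0.5]
grip_width: 89.6
time: 43.9
tool_pos: [539.8, -372.1, 222.7]
tcp_rot: [3.14, -0.007, 1.449]
contact_force: [0.3, 0.6, 0.1]
grip_width: 91.9
tilt mrad world [2.9 6.6] rad -2.2 tan 6.9 z 222.7
t 43.9 pos [ 539.8 -372.1  222.7] rpy [179.9  -0.4  83. ] w 91.9 F [0.3 0.6 0.1] q6 -0.6
  delta tool [0. 0. 0.] turn 0 rows>= 0.0
w17 k 1.5
t 43.95 pos [ 539.8 -370.3  221.8] rpy [180.   -0.5  83.1] w 91.7 F [-0.6  0.5 -0.1] q6 -0.6
  delta tool [0. 0. 0.] turn 0 rows>= 0.0
s17 k 1.5
c17 k 5
```

View pics/w17.png

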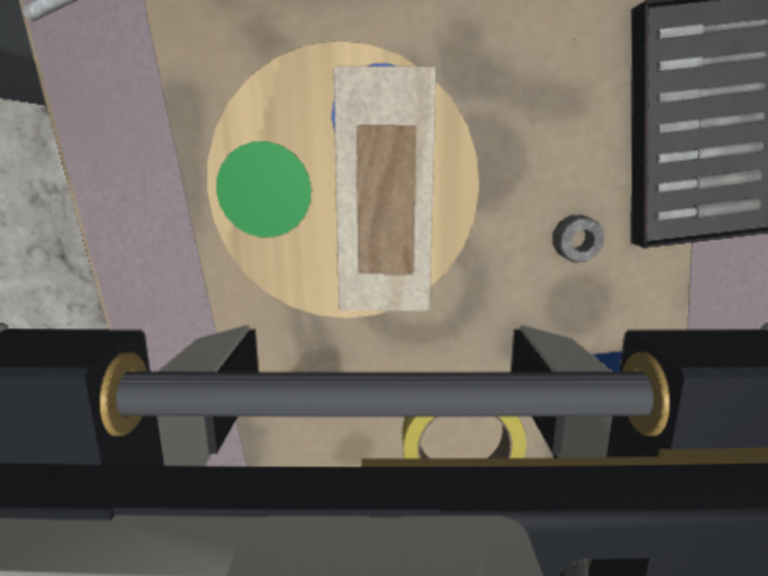

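View pics/c17.png

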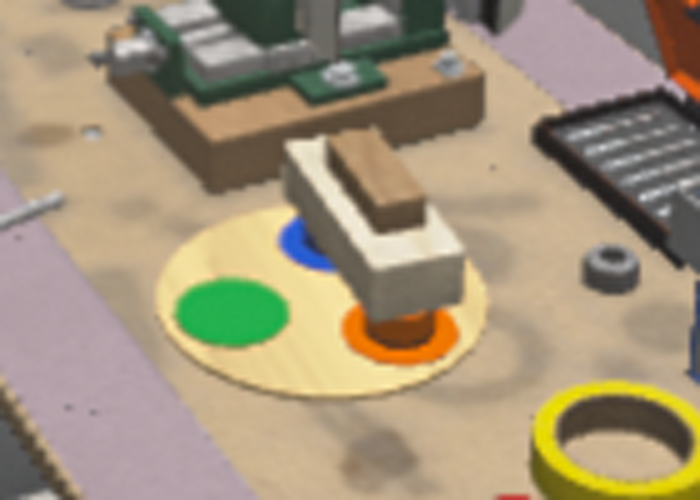

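```bash
python3 -c "
from h import *
seq(505,362,235,0,step=46)"
```

```text
tilt mrad world [ 0.3 10.5] rad -6.7 tan 8.1 z 220.7
pos [ 539.7 -369.1  220.7] yaw 83.1 t 44.0 w 92.0
[np.float64(45.0), np.float64(-8.0), np.float64(-0.0), np.float64(8.3)]
[np.float64(44.0), np.float64(-14.0), np.float64(-0.0), np.float64(8.3)]
[np.float64(41.0), np.float64(-20.0), np.float64(-0.0), np.float64(8.3)]
[np.float64(38.0), np.float64(-26.0), np.float64(-0.0), np.float64(8.3)]
[np.float64(34.0), np.float64(-31.0), np.float64(-0.0), np.float64(8.3)]
[np.float64(29.0), np.float64(-36.0), np.float64(-0.0), np.float64(8.3)]
[np.float64(23.0), np.float64(-39.0), np.float64(-0.0), np.float64(8.3)]
[np.float64(17.0), np.float64(-42.0), np.float64(-0.0), np.float64(8.3)]
[np.float64(11.0), np.float64(-44.0), np.float64(-0.0), np.float64(8.3)]
[np.float64(4.0), np.float64(-46.0), np.float64(-0.0), np.float64(8.3)]
[np.float64(-2.0), np.float64(-46.0), np.float64(-0.0), 0]
[np.float64(-2.0), np.float64(-46.0), np.float64(-0.0), 0]
[np.float64(-2.0), np.float64(-46.0), np.float64(-0.0), 0]
[np.float64(-2.0), np.float64(-46.0), np.float64(-0.0), 0]
[np.float64(-2.0), np.float64(-46.0), np.float64(-0.0), 0]
[np.float64(-2.0), np.float64(-46.0), np.float64(-0.0), 0]
```

```bash
python3 -m jog '[0,45,-8,-10,8.3,0,44,-14,-8,8.3,0,41,-20,-6,8.3,0,38,-26,-5,8.3,0,34,-31,-5,8.3]'; python3 -m jog '[0,29,-36,-3,8.3,0,23,-39,-3,8.3,0,17,-42,-3,8.3,0,11,-44,-3,8.3,0,4,-46,-3,8.3]'; python3 -c "
from h import *
seq(505,362,235,-3,step=46)"
```

```text
time: 44.5
tool_pos: [527.4, -134.6, 250.1]
tcp_rot: [-3.12, -0.004, 0.707]
contact_force: [0.5, 0.1, 1.0]
grip_width: 91.7
time: 45.0
tool_pos: [513.8, 89.2, 264.8]
tcp_rot: [-3.12, 0.019, 0.015]
contact_force: [0.8, 0.0, 0.4]
grip_width: 92.1
tilt mrad world [-19.7  21.7] rad -19.4 tan 21.9 z 264.8
pos [513.8  89.2 264.8] yaw 0.9 t 45.0 w 92.1
[np.float64(-1.0), np.float64(-45.0), np.float64(6.0), np.float64(3.9)]
[np.float64(-4.0), np.float64(-45.0), np.float64(6.0), 0]
[np.float64(-4.0), np.float64(-45.0), np.float64(6.0), 0]
[np.float64(-4.0), np.float64(-45.0), np.float64(6.0), 0]
[np.float64(-4.0), np.float64(-45.0), np.float64(6.0), 0]
[np.float64(-4.0), np.float64(-45.0), np.float64(6.0), 0]
```

```bash
python3 -m jog '[0,-1,-45,6,0,0,-1,-45,6,0,0,-1,-45,6,0,0,-1,-45,6,0,0,-1,-45,8,0]'; python3 -m jog '[0,0,-40,15,0,0,0,0,0,0,0,0,0,0,0]'; python3 -c "
from h import *
seq(505,362,200,0,step=46);shot('w18')"
```

```text
time: 45.5
tool_pos: [497.6, 327.1, 233.9]
tcp_rot: [-3.12, 0.026, 0.015]
contact_force: [1.0, -0.0, 0.6]
grip_width: 91.9
time: 45.8
tool_pos: [489.8, 376.1, 214.0]
tcp_rot: [-3.123, 0.034, 0.025]
contact_force: [0.1, -0.5, 0.4]
grip_width: 91.8
tilt mrad world [-34.9  18.1] rad -21.4 tan 33.0 z 214.0
pos [489.8 376.1 214. ] yaw 1.4 t 45.8 w 91.8
[np.float64(15.0), np.float64(15.0), np.float64(13.0), np.float64(1.4)]
t 45.8 pos [489.8 376.1 214. ] rpy [-178.9    2.     1.4] w 91.8 F [ 0.1 -0.5  0.4] q6 2.05
  delta tool [0. 0. 0.] turn 0 rows>= 0.0
w18 k 1.5
```

View pics/w18.png

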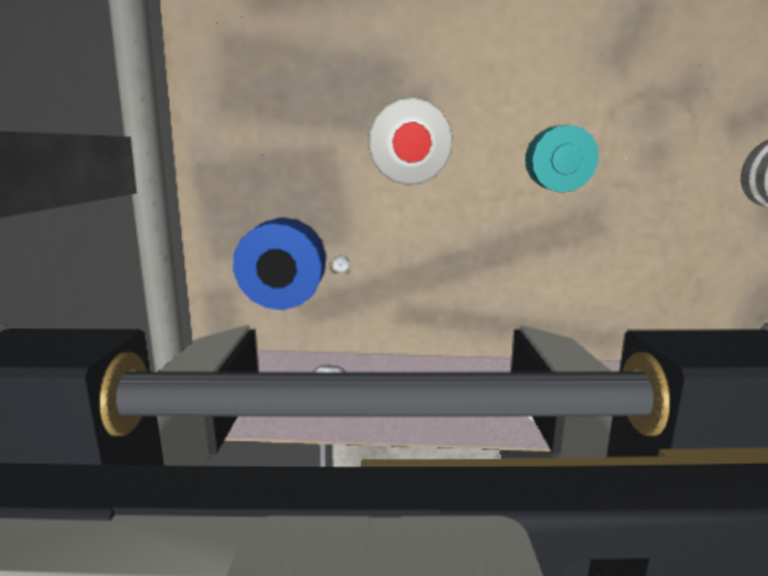

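```bash
python3 - <<'E'
from h import *
np.set_printoptions(precision=1,suppress=True)
a=blob('w18',412,142,78); blob('w18',540,158,25); p,d,c=load('w18'); print(onz(c,[[183/1.5,300/1.5]],0))
a=a+[0,1.6,0]
seq(a[0],a[1],130,0,step=46)
E
```

```text
w18 stats [262  81  26  27 532] ell [274.3  94.3] [25.2 26.5] world [563.1 365.3  78. ]
w18 stats [ 351   84   48   44 1665] ell [374.7 105. ] [43.7 48.1] world [555.3 264.4  25. ]
[[439.2 536.1   0. ]]
tilt mrad world [-35.8  18.4] rad -22.1 tan 33.6 z 213.8
pos [489.6 375.9 213.8] yaw 1.4 t 45.85 w 91.9
[np.float64(25.0), np.float64(4.0), np.float64(27.0), np.float64(1.4)]
[np.float64(25.0), np.float64(3.0), np.float64(27.0), 0]
[np.float64(25.0), np.float64(3.0), np.float64(27.0), 0]
```

```bash
python3 -m jog '[0,30,4,20,0,0,30,4,30,0,0,13,0,30,0,0,0,0,0,0]'; python3 -c "
from h import *
tilt();shot('w19')"
```

```text
time: 46.25
tool_pos: [561.9, 367.8, 131.3]
tcp_rot: [-3.121, 0.033, 0.022]
contact_force: [0.0, -0.1, -0.8]
grip_width: 92.2
tilt mrad world [-33.7  19.4] rad -21.9 tan 32.1 z 131.3
t 46.25 pos [561.9 367.8 131.3] rpy [-178.8    1.9    1.3] w 92.2 F [ 0.  -0.1 -0.8] q6 1.99
  delta tool [0. 0. 0.] turn 0 rows>= 0.0
w19 k 1.5
```

View pics/w19.png

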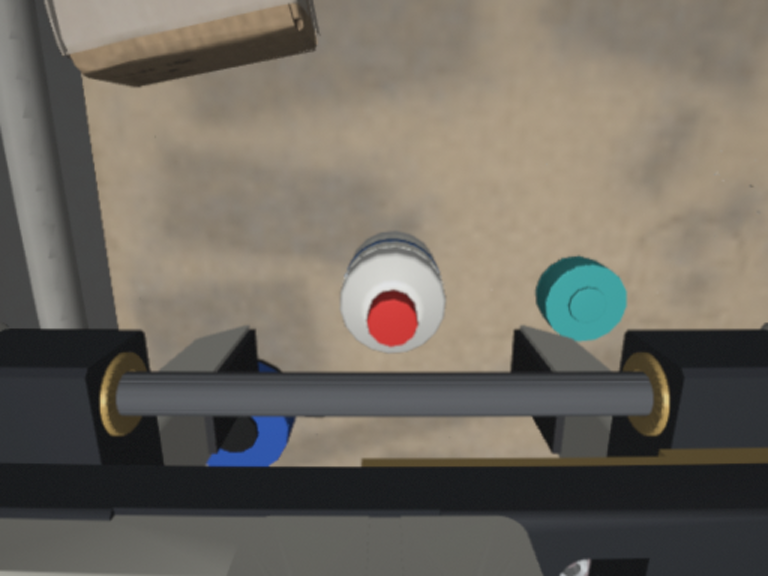

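```bash
python3 - <<'E'
from h import *
np.set_printoptions(precision=1,suppress=True)
a=blob('w19',392,319,78)
a=a+[0,1.6,0]
seq(a[0],a[1],90,0,step=46)
E
```

```text
w19 stats [245 194  34  37 976] ell [261.2 212.2] [33.5 37. ] world [564.9 365.3  78. ]
tilt mrad world [-30.6  20.8] rad -18.4 tan 32.1 z 133.9
pos [562.4 368.3 133.9] yaw 1.3 t 46.3 w 92.0
[np.float64(4.0), np.float64(2.0), np.float64(44.0), np.float64(1.3)]
```

```bash
python3 -m jog '[0,2,2,35,1.3,0,0,0,20,0,0,0,0,0,0]'; python3 -c "
from h import *
plan(564,367,44,0);tilt()"
```

```text
time: 46.6
tool_pos: [564.4, 367.0, 85.1]
tcp_rot: [-3.117, 0.023, -0.003]
contact_force: [-0.0, -0.3, -0.4]
grip_width: 91.9
t 46.6 pos [564.4 367.   85.1] rpy [-178.6    1.3   -0.2] w 91.9 F [-0.  -0.3 -0.4] q6 2.01
  delta tool [ 0.6  1.  41.1] turn -0.2 rows>= 0.8
tilt mrad world [-22.8  25. ] rad -9.7 tan 32.4 z 85.1
```

```bash
python3 -m jog '[0,0,1,22,0,0,0,0,12,0,0,0,0,0,0]'; python3 -c "
from h import *
plan(564,367,44,0);tilt();shot('w20')"
```

```text
time: 46.9
tool_pos: [565.5, 367.7, 58.3]
tcp_rot: [-3.112, 0.015, -0.004]
contact_force: [0.8, -0.2, 0.6]
grip_width: 91.6
t 46.9 pos [565.5 367.7  58.3] rpy [-178.3    0.8   -0.2] w 91.6 F [ 0.8 -0.2  0.6] q6 2.01
  delta tool [-1.3  1.1 14.3] turn -0.2 rows>= 0.3
tilt mrad world [-14.5  29.2] rad -0.3 tan 32.6 z 58.3
t 46.9 pos [565.5 367.7  58.3] rpy [-178.3    0.8   -0.2] w 91.6 F [ 0.8 -0.2  0.6] q6 2.01
  delta tool [0. 0. 0.] turn 0 rows>= 0.0
w20 k 1.5
```

View pics/w20.png

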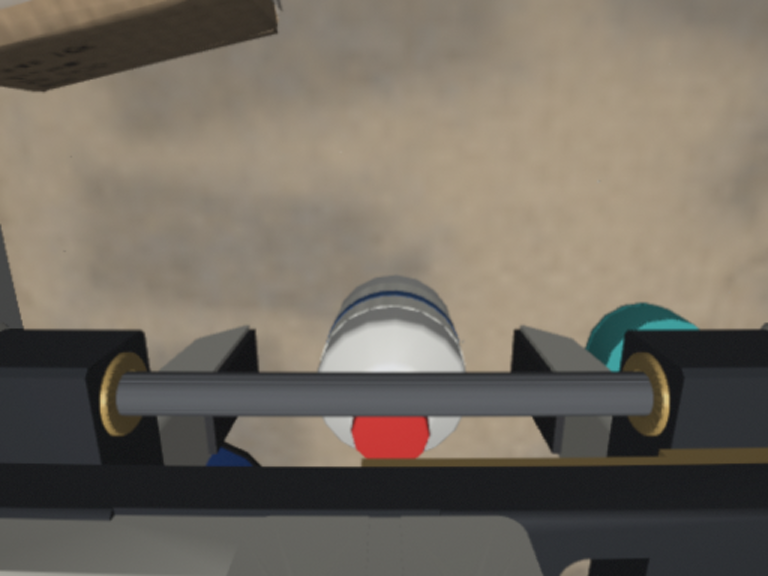

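```bash
python3 -m jog '[0,-2,1,9,0,0,0,0,3,0,1,0,0,0,0,1,0,0,0,0,1,0,0,0,0]'; python3 -m jog '[1,0,0,0,0,1,0,0,0,0,1,0,0,0,0,1,0,0,0,0,1,0,0,0,0]';python3 -c "
from h import *
plan(564,367,44,0);tilt()"
```

```text
time: 47.45
tool_pos: [565.2, 368.3, 50.7]
tcp_rot: [-3.109, 0.008, -0.003]
contact_force: [0.1, 0.7, 0.8]
grip_width: 72.6
time: 47.95
tool_pos: [565.4, 368.2, 51.0]
tcp_rot: [-3.109, 0.008, -0.003]
contact_force: [0.5, 0.3, 0.0]
grip_width: 49.7
t 47.95 pos [565.4 368.2  51. ] rpy [-178.1    0.4   -0.2] w 49.7 F [0.5 0.3 0. ] q6 2.0
  delta tool [-1.3  1.5  6.9] turn -0.2 rows>= 0.1
tilt mrad world [-7.6 32.4] rad 7.2 tan 32.5 z 51.0
```

```bash
python3 -m jog '[1,0,0,-20,0,1,0,0,-20,0,1,0,0,-20,0,1,0,0,-20,0,1,0,0,-20,0]';python3 -m jog '[1,0,0,-20,0,1,0,0,-20,0,1,0,0,-20,0,1,0,0,-20,0,1,0,0,-20,0]';  python3 -c "
from h import *
seq(458,-317,260,-7,step=44)"; python3 -c "
from h import *
shot('w21')"
```

```text
time: 48.45
tool_pos: [563.5, 363.8, 148.4]
tcp_rot: [-3.114, 0.018, -0.003]
contact_force: [-0.3, 0.4, -1.1]
grip_width: 49.4
time: 48.95
tool_pos: [564.3, 360.6, 250.8]
tcp_rot: [-3.115, 0.021, -0.003]
contact_force: [1.1, 0.2, -0.9]
grip_width: 49.6
tilt mrad world [-21.4  26.3] rad -8.2 tan 32.9 z 250.8
pos [564.3 360.6 250.8] yaw -0.2 t 48.95 w 49.6
[np.float64(-7.0), np.float64(42.0), np.float64(-2.0), np.float64(6.8)]
[np.float64(-1.0), np.float64(43.0), np.float64(-2.0), 0]
[np.float64(-1.0), np.float64(43.0), np.float64(-2.0), 0]
[np.float64(-1.0), np.float64(43.0), np.float64(-2.0), 0]
[np.float64(-1.0), np.float64(43.0), np.float64(-2.0), 0]
[np.float64(-1.0), np.float64(43.0), np.float64(-2.0), 0]
[np.float64(-1.0), np.float64(43.0), np.float64(-2.0), 0]
[np.float64(-1.0), np.float64(43.0), np.float64(-2.0), 0]
[np.float64(-1.0), np.float64(43.0), np.float64(-2.0), 0]
[np.float64(-1.0), np.float64(43.0), np.float64(-2.0), 0]
[np.float64(-1.0), np.float64(43.0), np.float64(-2.0), 0]
[np.float64(-1.0), np.float64(43.0), np.float64(-2.0), 0]
[np.float64(-1.0), np.float64(43.0), np.float64(-2.0), 0]
[np.float64(-1.0), np.float64(43.0), np.float64(-2.0), 0]
[np.float64(-1.0), np.float64(43.0), np.float64(-2.0), 0]
[np.float64(-1.0), np.float64(43.0), np.float64(-2.0), 0]
t 48.95 pos [564.3 360.6 250.8] rpy [-178.5    1.2   -0.2] w 49.6 F [ 1.1  0.2 -0.9] q6 2.01
  delta tool [0. 0. 0.] turn 0 rows>= 0.0
w21 k 1.5
```

View pics/w21.png

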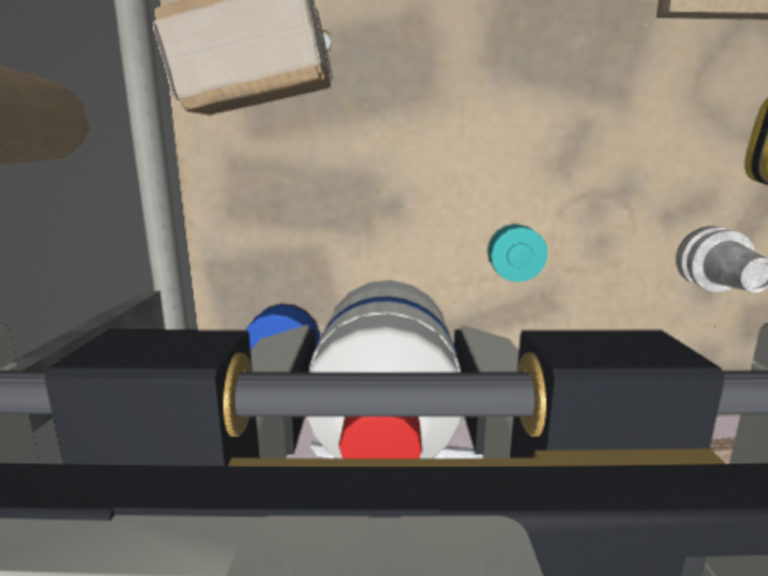

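```bash
python3 - <<'E'
from h import *
p,d,c=load('w21'); o=get_obs(); T=Ro.from_euler('xyz',[np.radians(-178.5),np.radians(1.2),np.radians(-.2)]).as_matrix(); P=np.array([564.3,360.6,250.8])
for x in(-4,0,4):
  for r,z in((11,-27),(25,-4),(25,51)):
    e=np.array([proj(c,P+T@np.array([x+r*np.cos(a),r*np.sin(a),z]))[0]*1.5 for a in np.linspace(0,6.28,180)]); i=e[:,0].argmin(); print(x,r,z,'min',e.min(0).round(),'max',e.max(0).round(),'row of left ext',e[i,1].round())
E
python3 -c "
from h import *
crop(load('w21')[0],190,180,325,320,'c21')"
```

```text
-4 11 -27 min [341. 416.] max [426. 489.] row of left ext 453.0
-4 25 -4 min [302. 331.] max [465. 477.] row of left ext 403.0
-4 25 51 min [324. 282.] max [443. 394.] row of left ext 338.0
0 11 -27 min [340. 402.] max [426. 477.] row of left ext 439.0
0 25 -4 min [301. 318.] max [466. 467.] row of left ext 392.0
0 25 51 min [323. 272.] max [444. 385.] row of left ext 329.0
4 11 -27 min [340. 388.] max [426. 464.] row of left ext 426.0
4 25 -4 min [300. 305.] max [466. 456.] row of left ext 380.0
4 25 51 min [323. 263.] max [444. 377.] row of left ext 320.0
c21 k 4
```

View pics/c21.png

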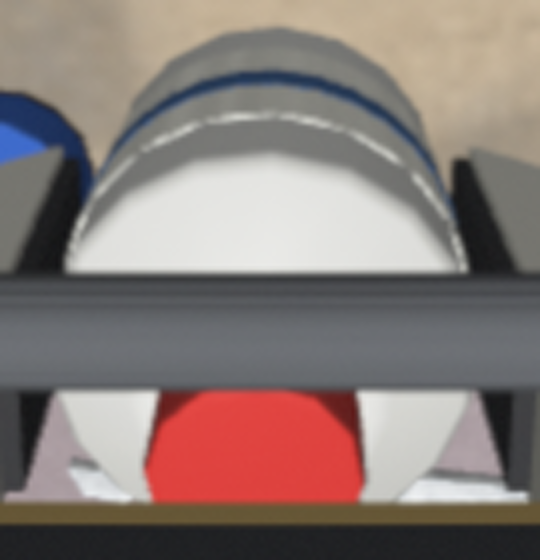

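```bash
python3 -m jog '[1,-7,42,-4,6.8,1,-1,43,-4,0,1,-1,43,-4,0,1,-1,43,-4,0,1,-1,43,-4,0]';python3 -m jog '[1,-1,43,-4,0,1,-1,43,-4,0,1,-1,43,-4,0,1,-1,43,-4,0,1,-1,43,-4,0]';  python3 -c "
from h import *
seq(460.7,-315,250,-7,step=44)"
```

```text
time: 49.5
tool_pos: [531.4, 147.3, 265.7]
tcp_rot: [-3.113, 0.02, -0.118]
contact_force: [0.8, 0.5, -1.6]
grip_width: 49.3
time: 50.0
tool_pos: [497.6, -73.9, 277.2]
tcp_rot: [-3.113, 0.021, -0.117]
contact_force: [1.0, -0.4, -1.5]
grip_width: 49.6
tilt mrad world [-18.   30.9] rad -26.7 tan 23.9 z 277.2
pos [497.6 -73.9 277.2] yaw -6.7 t 50.0 w 49.6
[np.float64(-1.0), np.float64(41.0), np.float64(3.0), np.float64(0.3)]
[np.float64(-1.0), np.float64(41.0), np.float64(3.0), 0]
[np.float64(-1.0), np.float64(41.0), np.float64(3.0), 0]
[np.float64(-1.0), np.float64(41.0), np.float64(3.0), 0]
[np.float64(-1.0), np.float64(41.0), np.float64(3.0), 0]
[np.float64(-1.0), np.float64(41.0), np.float64(3.0), 0]
```

```bash
python3 -m jog '[1,-1,41,0,0.3,1,-1,41,0,0,1,-1,41,0,0,1,-1,41,0,0,1,-1,41,10,0]';python3 -m jog '[1,0,35,20,0,1,0,0,25,0,1,0,0,0,0]';  python3 -c "
from h import *
seq(460.7,-315,130,-7,step=44)"
```

```text
time: 50.5
tool_pos: [464.8, -284.9, 260.2]
tcp_rot: [-3.114, 0.019, -0.123]
contact_force: [0.4, 0.6, -0.7]
grip_width: 49.2
time: 50.8
tool_pos: [456.8, -324.8, 209.5]
tcp_rot: [-3.114, 0.021, -0.13]
contact_force: [0.1, 1.2, -1.7]
grip_width: 49.7
tilt mrad world [-17.5  30.6] rad -33.7 tan 10.1 z 209.5
pos [ 456.8 -324.8  209.5] yaw -7.4 t 50.8 w 49.7
[np.float64(2.0), np.float64(-4.0), np.float64(40.0), np.float64(-0.4)]
[np.float64(2.0), np.float64(-4.0), np.float64(40.0), 0]
```

```bash
python3 -m jog '[1,2,-4,25,0,1,2,-4,25,0,1,0,0,25,0,1,0,0,0,0]';  python3 -c "
from h import *
seq(460.7,-315,90,-7,step=44)"
```

```text
time: 51.2
tool_pos: [462.1, -314.4, 135.4]
tcp_rot: [-3.116, 0.018, -0.128]
contact_force: [-0.4, 1.0, -1.5]
grip_width: 49.7
tilt mrad world [-14.5  28.1] rad -29.6 tan 11.0 z 135.4
pos [ 462.1 -314.4  135.4] yaw -7.4 t 51.2 w 49.7
[np.float64(-0.0), np.float64(1.0), np.float64(23.0), np.float64(-0.4)]
[np.float64(-0.0), np.float64(1.0), np.float64(23.0), 0]
```

```bash
python3 -m jog '[1,-1,0,25,0,1,0,0,20,0,1,0,0,10,0,1,0,0,0,0]';  python3 -c "
from h import *
seq(460.7,-315,60,-7,step=44);shot('w22');shot('s22','side');crop(load('s22')[0],230,190,370,290,'c22')"
```

```text
time: 51.6
tool_pos: [464.4, -313.6, 85.9]
tcp_rot: [-3.121, 0.01, -0.126]
contact_force: [0.1, 0.2, -0.8]
grip_width: 49.7
tilt mrad world [-7.1 21.7] rad -19.9 tan 11.3 z 85.9
pos [ 464.4 -313.6   85.9] yaw -7.2 t 51.6 w 49.7
[np.float64(-3.0), np.float64(2.0), np.float64(26.0), np.float64(-0.2)]
t 51.6 pos [ 464.4 -313.6   85.9] rpy [-178.8    0.6   -7.2] w 49.7 F [ 0.1  0.2 -0.8] q6 0.95
  delta tool [0. 0. 0.] turn 0 rows>= 0.0
w22 k 1.5
t 51.65 pos [ 464.8 -314.1   86.7] rpy [-178.9    0.5   -7.2] w 49.4 F [-0.  -1.  -0.8] q6 0.95
  delta tool [0. 0. 0.] turn 0 rows>= 0.0
s22 k 1.5
c22 k 5
```

View pics/w22.png

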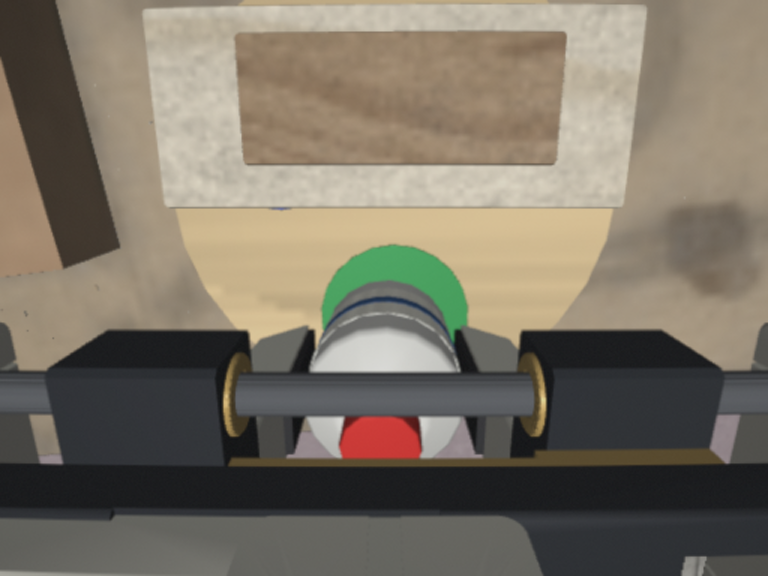

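View pics/c22.png

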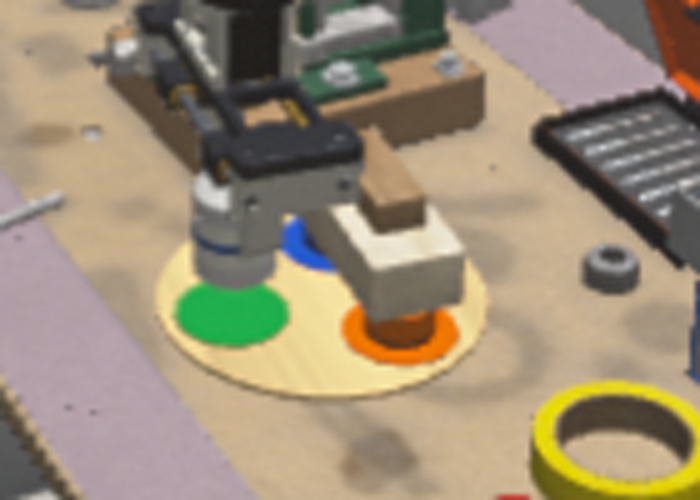

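```bash
python3 - <<'E'
from h import *
np.set_printoptions(precision=1,suppress=True)
p,d,c=load('w22'); q=onz(c,[[394/1.5,244/1.5]],7)[0]; a=np.radians(-7.2); print(q, q[:2]-35*np.array([np.cos(a),np.sin(a)]))
for X in ((458.2,-315.3),(460,-315.3),(458.2,-318),(456,-315)):
    e=np.array([proj(c,np.array([X[0]+35*np.cos(t),X[1]+35*np.sin(t),7]))[0]*1.5 for t in np.linspace(0,6.28,180)]); print(X,e.min(0).round(),e.max(0).round())
seq(460.7,-315,60,-7,step=44)
E
```

```text
[ 494.4 -320.4    7. ] [ 459.7 -316.1]
(458.2, -315.3) [319. 247.] [466. 386.]
(460, -315.3) [318. 244.] [466. 383.]
(458.2, -318) [325. 247.] [472. 386.]
(456, -315) [319. 252.] [466. 390.]
tilt mrad world [-5.2 19.9] rad -17.2 tan 11.3 z 87.1
pos [ 465.  -314.3   87.1] yaw -7.2 t 51.7 w 49.4
[np.float64(-4.0), np.float64(2.0), np.float64(27.0), np.float64(-0.2)]
```

```bash
python3 -m jog '[1,-4,1,12,0,1,-1,0,8,0,1,0,0,0,0]';  python3 -c "
from h import *
seq(461.2,-315,58,-7,step=44)"
```

```text
time: 52.0
tool_pos: [460.5, -315.3, 68.3]
tcp_rot: [-3.125, 0.004, -0.126]
contact_force: [-0.3, 0.7, -1.7]
grip_width: 49.6
tilt mrad world [-1.6 16.6] rad -12.5 tan 11.1 z 68.3
pos [ 460.5 -315.3   68.3] yaw -7.2 t 52.0 w 49.6
[np.float64(1.0), np.float64(-0.0), np.float64(10.0), np.float64(-0.2)]
```

```bash
python3 -m jog '[1,0,0,6,0,1,0,0,3,0,1,0,0,0,0]';  python3 -c "
from h import *
plan(461.2,-315,58,-7)"
```

```text
time: 52.3
tool_pos: [460.4, -315.4, 58.5]
tcp_rot: [-3.125, 0.004, -0.126]
contact_force: [-0.0, 0.4, -1.1]
grip_width: 49.6
t 52.3 pos [ 460.4 -315.4   58.5] rpy [-179.1    0.2   -7.2] w 49.6 F [-0.   0.4 -1.1] q6 0.94
  delta tool [ 0.7 -0.4  0.6] turn -0.2 rows>= 0.0
```

```bash
python3 -m jog '[1,0.5,0,0.7,0,1,0,0,0,0,1,0,0,0,0]';  python3 -c "
from h import *
plan(461.2,-315,58,-7)"
```

```text
time: 52.6
tool_pos: [461.3, -315.7, 58.3]
tcp_rot: [-3.126, 0.003, -0.126]
contact_force: [-0.5, -0.5, -1.1]
grip_width: 49.4
t 52.6 pos [ 461.3 -315.7   58.3] rpy [-179.1    0.2   -7.2] w 49.4 F [-0.5 -0.5 -1.1] q6 0.94
  delta tool [-0.2 -0.7  0.3] turn -0.2 rows>= 0.0
```

```bash
python3 -m jog '[1,0,0,1,0,1,0,0,0,0,1,0,0,0,0]';  python3 -c "
from h import *
plan(461.2,-315,58,-7)"
```

```text
time: 52.9
tool_pos: [461.9, -315.9, 58.4]
tcp_rot: [-3.127, 0.001, -0.126]
contact_force: [0.5, -0.4, -1.1]
grip_width: 49.7
t 52.9 pos [ 461.9 -315.9   58.4] rpy [-1.791e+02  1.000e-01 -7.200e+00] w 49.7 F [ 0.5 -0.4 -1.1] q6 0.94
  delta tool [-0.8 -0.9  0.4] turn -0.2 rows>= 0.0
```

```bash
python3 -m jog '[1,-0.8,0,2,0,1,0,0,0,0,1,0,0,0,0]';  python3 -c "
from h import *
plan(461.2,-315,58,-7)"
```

```text
time: 53.2
tool_pos: [462.3, -316.5, 58.0]
tcp_rot: [-3.129, -0.002, -0.126]
contact_force: [0.1, -0.6, -1.0]
grip_width: 49.6
t 53.2 pos [ 462.3 -316.5   58. ] rpy [-1.793e+02 -1.000e-01 -7.200e+00] w 49.6 F [ 0.1 -0.6 -1. ] q6 0.94
  delta tool [-1.2 -1.4  0. ] turn -0.2 rows>= 0.0
```

```bash
python3 -m jog '[1,-2.5,-2,2,0,1,0,0,0,0,1,0,0,0,0]';  python3 -c "
from h import *
plan(461.2,-315,58,-7);tilt()"
```

```text
time: 53.5
tool_pos: [462.3, -316.6, 58.1]
tcp_rot: [-3.134, -0.009, -0.126]
contact_force: [0.2, -0.1, -1.3]
grip_width: 49.3
t 53.5 pos [ 462.3 -316.6   58.1] rpy [-179.6   -0.5   -7.2] w 49.3 F [ 0.2 -0.1 -1.3] q6 0.94
  delta tool [-1.3 -1.4  0.1] turn -0.2 rows>= 0.0
tilt mrad world [10.2  6.5] rad 3.1 tan 11.7 z 58.1
```

```bash
python3 -c "
from h import *
shot('s23','side');crop(load('s23')[0],250,200,330,270,'c23',8);print(get_obs()['contact_force'])"
```

```text
t 53.5 pos [ 462.3 -316.6   58.1] rpy [-179.6   -0.5   -7.2] w 49.3 F [ 0.2 -0.1 -1.3] q6 0.94
  delta tool [0. 0. 0.] turn 0 rows>= 0.0
s23 k 1.5
c23 k 8
[ 0.32499318 -0.19414725  1.17033455]
```

View pics/c23.png

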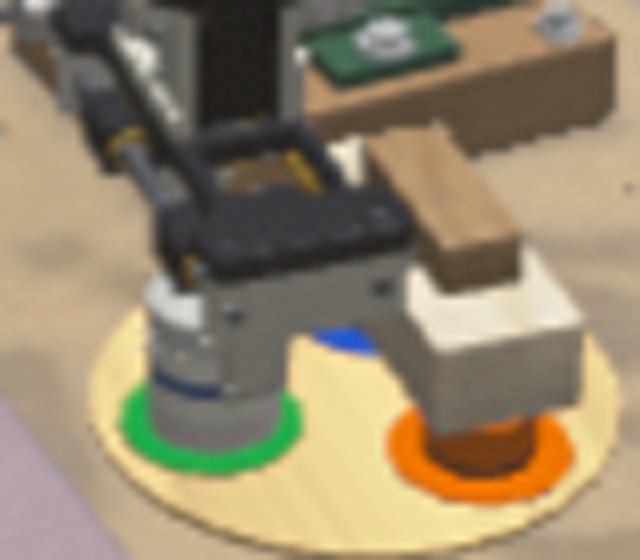

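```bash
python3 -m jog '[1,-1,0,1.5,0,1,0,0,0,0,1,0,0,0,0]';  python3 -c "
from h import *
plan(461.2,-315,58,-7);tilt()"; python3 -m jog '[0,0,0,0,0,0,0,0,0,0,0,0,0,0,0,0,0,0,0,0,0,0,0,0,0]'; python3 -m jog '[0,0,0,0,0,0,0,0,0,0,0,0,0,0,0]'; python3 -m jog '[0,0,0,-15,0,0,0,0,-25,0,0,0,0,-35,0,0,0,0,-45,0,0,0,0,-45,0]'; python3 -c "
from h import *
plan(461.2,-315,58,-7);tilt(); shot('w24'); shot('s24','side');crop(load('s24')[0],250,200,330,270,'c24',8)"
```

```text
time: 53.85
tool_pos: [462.6, -316.7, 57.9]
tcp_rot: [-3.135, -0.012, -0.127]
contact_force: [-0.7, -0.3, 0.8]
grip_width: 49.3
t 53.85 pos [ 462.6 -316.7   57.9] rpy [-179.6   -0.7   -7.3] w 49.3 F [-0.7 -0.3  0.8] q6 0.94
  delta tool [-1.6 -1.5 -0.1] turn -0.3 rows>= 0.0
tilt mrad world [13.1  5.4] rad 6.0 tan 12.9 z 57.9
time: 54.35
tool_pos: [461.7, -316.0, 56.4]
tcp_rot: [-3.133, -0.01, -0.127]
contact_force: [-0.2, 2.2, 0.0]
grip_width: 85.1
time: 54.65
tool_pos: [461.6, -316.0, 56.3]
tcp_rot: [-3.133, -0.009, -0.127]
contact_force: [-0.2, 0.5, -0.1]
grip_width: 91.5
time: 55.15
tool_pos: [457.1, -314.9, 219.4]
tcp_rot: [-3.123, 0.004, -0.127]
contact_force: [0.7, 0.4, 0.8]
grip_width: 91.5
t 55.15 pos [ 457.1 -314.9  219.4] rpy [-178.9    0.2   -7.3] w 91.5 F [0.7 0.4 0.8] q6 0.95
  delta tool [  4.8   2.6 161.4] turn -0.3 rows>= 3.2
tilt mrad world [-1.9 19. ] rad -14.3 tan 12.6 z 219.4
t 55.15 pos [ 457.1 -314.9  219.4] rpy [-178.9    0.2   -7.3] w 91.5 F [0.7 0.4 0.8] q6 0.95
  delta tool [0. 0. 0.] turn 0 rows>= 0.0
w24 k 1.5
t 55.2 pos [ 459.6 -317.1  227.7] rpy [-179.4   -0.4   -7.3] w 91.8 F [ 2.5 -2.   6.7] q6 0.95
  delta tool [0. 0. 0.] turn 0 rows>= 0.0
s24 k 1.5
c24 k 8
```

View pics/c24.png

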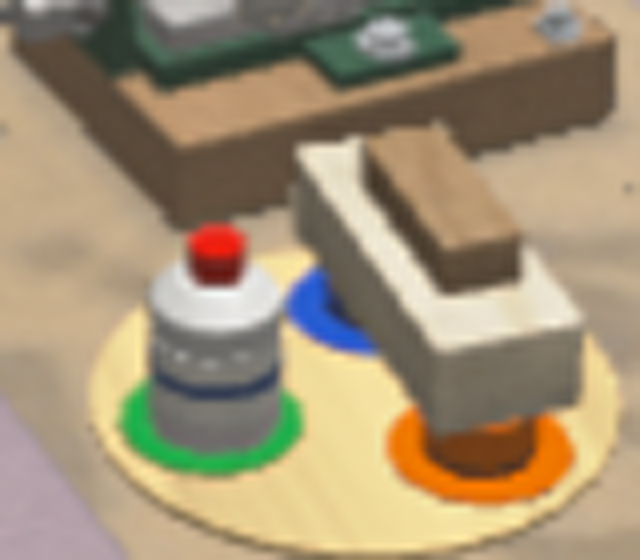

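View pics/w24.png

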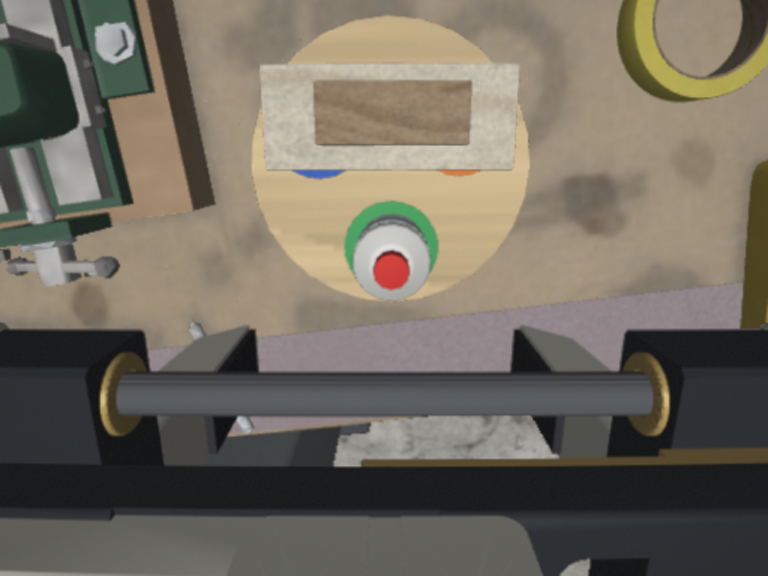

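```bash
python3 -m jog '[0,0,0,0,0,0,0,0,0,0]'; python3 - <<'E'
from h import *
np.set_printoptions(precision=1,suppress=True)
shot('w25'); tilt()
p,d,c=load('w25'); hsv=cv2.cvtColor(p,cv2.COLOR_RGB2HSV)
m=(((hsv[:,:,0]<6)|(hsv[:,:,0]>174))&(hsv[:,:,1]>150)&(hsv[:,:,2]>120)).astype(np.uint8); k,l,s,ce=cv2.connectedComponentsWithStats(m); i=1+s[1:,4].argmax(); print(s[i],ce[i],onz(c,[ce[i]],85))
g=((abs(hsv[:,:,0].astype(int)-68)<12)&(hsv[:,:,1]>110)); g[:, :200]=0; ys,xs=np.nonzero(g&(np.arange(384)[:,None]<190)); print(xs.min(),xs.max(),ys.min())
for X in ((458.2,-315.3),(460,-315.3)):
    e=np.array([proj(c,np.array([X[0]+35*np.cos(t),X[1]+35*np.sin(t),7]))[0] for t in np.linspace(0,6.28,180)]); print(X,e.min(0).round(1),e.max(0).round(1))
E
```

```text
time: 55.45
tool_pos: [459.6, -317.1, 224.8]
tcp_rot: [-3.131, -0.008, -0.127]
contact_force: [0.8, -0.1, 0.2]
grip_width: 91.9
t 55.45 pos [ 459.6 -317.1  224.8] rpy [-179.4   -0.4   -7.3] w 91.9 F [ 0.8 -0.1  0.2] q6 0.95
  delta tool [0. 0. 0.] turn 0 rows>= 0.0
w25 k 1.5
tilt mrad world [ 7.7 10.1] rad -1.2 tan 12.6 z 224.1
[246 173  23  22 396] [257.  183.5] [[ 461.7 -316.9   85. ]]
228 286 139
(458.2, -315.3) [225.7 139.1] [287.3 199.6]
(460, -315.3) [225.4 137.5] [287.1 198.1]
```

View pics/w25.png

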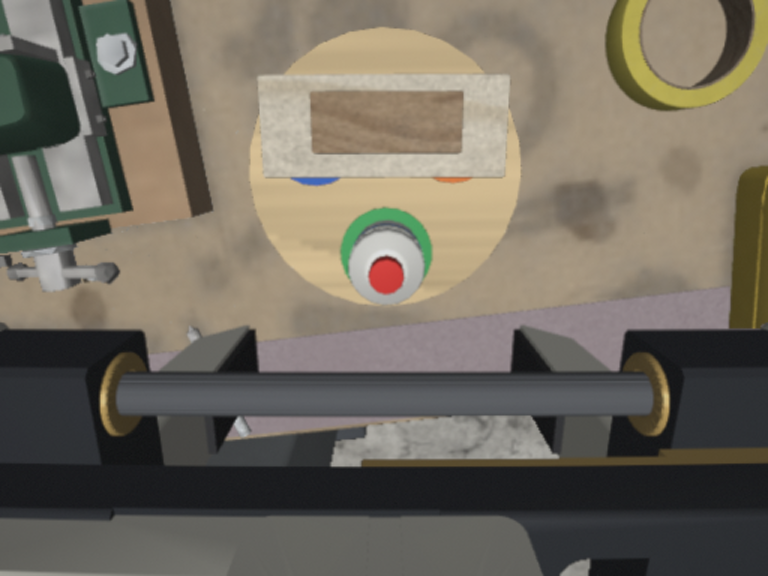

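```bash
python3 - <<'E'
from h import *
shot('s26','scene'); crop(load('s26')[0],60,140,320,290,'c26')
E
```

```text
t 55.5 pos [ 459.3 -316.8  224.1] rpy [-179.4   -0.4   -7.3] w 92.0 F [-0.2  0.4 -1.1] q6 0.95
  delta tool [0. 0. 0.] turn 0 rows>= 0.0
s26 k 1.5
c26 k 3
```

View pics/c26.png

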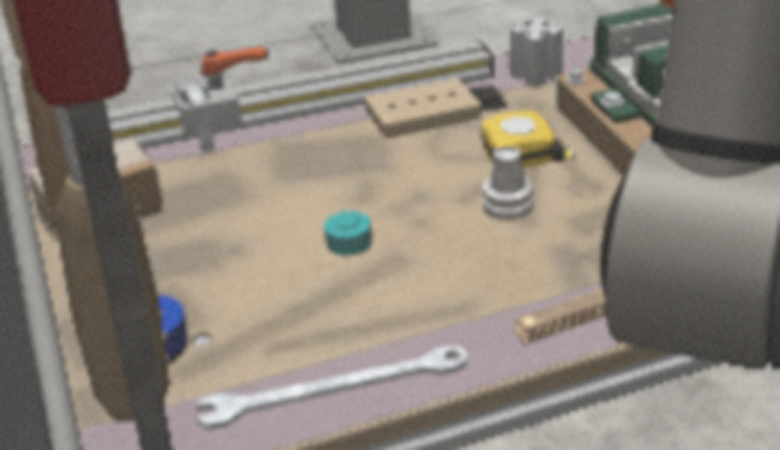

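The tape measure (518,130) and the cone (508,185) are at the same pixels as at the start, and the arm is clear of everything. Handing in.

```bash
python3 -c "
from plant import *
print(close_job())"
```

```text
the job is handed in; nothing more can be done
None
```

The glue-up is set out and handed in after about 55.5 s of the 136 s allowed. No verdict was reported.

What the last camera checks showed, all inside the limits:
- **Supports:** in the wrist pictures taken right after each was set down, orange was about 1 mm and blue about 3 mm from its pad centre. The pine covered them after that, so they were not measured again.
- **Pine:** centred about 1 mm from the midpoint of the two supports and lined up with them to within about 0.1°. It looked level from the side.
- **Oak:** looked flat, centred and lengthwise on the pine in the side and wrist pictures. I judged this by eye and did not measure it at the end.
- **Bottle:** stood upright about 3 mm from the green pad's centre.
- **Tape measure and cone:** showed at the same pixels as at the start.
- **Arm:** finished clear, with the gripper open about 130 mm above the stack.

Two things disagreed along the way:
- **Wrist camera offset:** it read about 1.6 mm off sideways against objects held in the gripper, so I corrected for that. The side camera read pad positions about 4–5 mm different from the wrist camera, and I used the wrist values.
- **Tool tilt:** the tool drifted by up to about 4.6° over the moves. I brought it back close to vertical with slow-up, fast-down strokes.

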